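Fit the shaker's carrier plates and earth-test them

ROBOT

A 7-joint arm with a two-finger parallel gripper is mounted at the origin on the work surface. World frame = base frame: x ahead of the robot, y to its left, z up, the work surface at z = 0. Lengths are in m, angles in rad, forces in N, time in s.
With the tool pointing down it reaches from about 0.4 to 0.875 m from the base axis. Payload 6.5 kg.
Tool frame: the origin (TCP) lies midway between the tips of the shut fingers; the grasp point (between the pads) lies 19 mm behind it; x points along the fingers, y is the direction in which the jaws open and shut, and the axes are right-handed (so a half turn about x gives the same grasp; the last joint's range is limited). The gripper opens to 85 mm and grips with 20 to 120 N. Pads are 22 mm wide; open, the fingers measure 114 mm over their backs; the gripper's body (76 mm by 85 mm) begins 54 mm behind the grasp point. The pads swing forward as they close: fully open they stand 13 mm farther back than shut.
Start: joints at [1.183, 0.536, -0.004, 1.538, 0.003, 1.067, -0.071], TCP at [0.206, -0.617, 0.231] pointing down, gripper open.
Joint ranges: [-2.7, 2.7], [-0.37, 2.16], [-1.27, 1.26], [0.24, 2.4], [-1.31, 4.45], [0.19, 1.91], [-2.76, 2.76]. Speed limits (rad/s): [2.39, 2.39, 3.14, 3.14, 3.14, 3.14, 3.14].

INTERFACE

Orientations are given as a unit quaternion [w, x, y, z].
In Python, from rig import arm gives the robot as it stands.
- The arm moves only by the shell command python3 -m creep 'ROWS'. ROWS is JSON, a list of rows, each a list of 3 entries, a list of its own where there are three numbers: the opening, from 0 (shut) to 1 (fully open), then the shift along the tool's x, y, z in m, then the turn, a rotation vector about the tool's x, y, z in rad. A call has 1 to 10 rows; each row shifts and turns the commanded pose from where the row before left it, along the tool's axes as they then stand; what a row does not reach is not made up. A row lasts 1/8 s, in which the tool goes at most 62.5 mm and 10.7 degrees, less where a joint would pass 70% of its speed; a pose out of reach is approached as far as the arm can. A call with a gripper value outside its range is refused whole. The fingers move at their own pace and stop on an object; the grip force is fixed at half the most. Time passes only in rows, so rows that do not move let the fingers close. It gives the time, the measured TCP pose, the force and the opening at its end, in the units of the state.
- arm.get_state(): the state, without advancing time (a new reading comes with each control period).
- arm.read_camera(name): name is "side" or "top"; returns a dict with "pixels" (420x560x3 uint8, red, green, blue), "camera_matrix" (3x3 intrinsics, pixels), "dist" ([k1, k2, p1, p2, k3] as OpenCV has them; the pictures are not rectified), "R" (3x3) and "t" (3): a world point X has camera coordinates R X + t. Camera axes: x right, y down, z forward; pixel columns grow to the right and rows downward; lengths in m; the calibration is good to about 2 mm. A picture is of the moment at which its call begins. There is no depth.
- arm.job_done(): hands the job in, once; it reports no verdict.
Trained networks look in a picture, given as the dict that the camera call returned (one of the last four; its "shot" number tells which), for a name from the list of things; names that differ only in an ending like _2 or _b are one class to them, and where a whole thing is asked for, a point or a joint stands for the part that bears it (a point fixed in the world has none). Each returns a list of dicts, best first, with "score" (0 to 1); they miss things now and then, are a little off and sometimes report something else, mostly with a low value. They report only what shows in the picture. A call takes as long as a camera call. They do not tell look-alikes from the thing itself.
- arm.find_in(picture, thing): "xyz" ([x, y, z] in m, in world coordinates, good to about 4 mm: the middle of the surface that is visible of it).
- arm.place_of(picture, thing): "xyz" ([x, y, z] in m, in world coordinates, good to about 4 mm: a listed point, or the origin of a listed thing).
The state is a dict: "time_s": time; "joints": joint angles; "qvel": joint speeds; "effort": joint torques, N m; "tool_pos": TCP position; "tool_rot": TCP orientation; "wrist_force": force on the tool from outside, world axes, zero at the start; "moment": the same for the moment, N m; "grip_width": opening from 0.0 (shut) to 1.0 (fully open).
Only numpy, scipy, OpenCV 4.12 (cv2) and the standard library are available. Lean on these libraries where they do the work, as an engineer would, in place of code of your own. Each camera call takes 0.05 s, during which the arm holds its last target.

TASK

Fit every carrier plate that is on the bench into the bay of its own width on the shaker: slide it in level from the front, rear edge under the keeper strip, until its hole is over the bay's pin, and let it drop flat onto the deck. When all are fitted, earth-test them: take the contact probe and touch its tip for a moment, without hammering, on the shaker's earth stud and then on the brass stud of each fitted plate, from the narrowest to the widest. Then put the probe back in its stand and press the start button fully down; the plates must stay fitted, and the flasks, the amber bottle and the beaker be left standing where they are.

Things in the scene. Friction and masses are not known exactly. Their poses are not given: they have to be found in the camera images.
- shaker: laboratory shaker fixed to the bench: blue housing 250 x 300 mm, grey metal deck on top, and at the front a lower apron, x = -158 to -110 mm, 55 mm high, with an earth stud and a start button. Origin on the bench under its middle; z up, x from its front (control knobs, robot side) to its rear, y to its left. A fitted plate has its origin at x = 0 of this frame and its axes along the shaker's
- deck (a point): middle of the deck's surface, 95 mm above the bench. Three bays lie side by side, centred at y = -97 mm (narrow, 60 mm wide), -18 mm (medium, 78 mm) and +79 mm (wide, 96 mm), parted by ribs 10 mm wide and 6 mm high. Deck from x = -75 mm; ribs from x = -67 to +51 mm; open at the front
- keeper (a point): middle of the lower front edge of the fixed steel keeper strip across the rear of all bays, at shaker x = +48 mm: underside 20 mm, top 25 mm above the deck, reaching to x = +77 mm; stop wall under it with its face at x = +65 mm. A fitted plate's rear 12 mm lie under it, so a plate cannot be put straight down: it goes in level from the front, between pin top and keeper
- pin_narrow (a point): foot of the narrow bay's fixed upright pin, on its axis at the deck's surface, at shaker x = -38 mm on the bay's centre line; axes as the shaker's. The pin is 14 mm in diameter and 8 mm tall, its top 3 mm bevelled to 9 mm diameter
- pin_medium (a point): foot of the medium bay's fixed upright pin, on its axis at the deck's surface, at shaker x = -38 mm on the bay's centre line; axes as the shaker's. The pin is 14 mm in diameter and 8 mm tall, its top 3 mm bevelled to 9 mm diameter
- pin_wide (a point): foot of the wide bay's fixed upright pin, on its axis at the deck's surface, at shaker x = -38 mm on the bay's centre line; axes as the shaker's. The pin is 14 mm in diameter and 8 mm tall, its top 3 mm bevelled to 9 mm diameter
- plate_narrow: narrow carrier plate, loose: bare steel, 120 mm long (x) x 50 mm wide (y) x 5 mm thick, 150 to 360 g; one of the three may be absent. Origin at the centre of its underside, z up, x to its rear end. A black upright grip tab, 34 mm (x) x 12 mm (y), stands on it centred at x = -5 mm, y = 0; its top is 45 mm above the underside
- hole_narrow (a point): centre, at the underside, of the narrow plate's through hole, 19 mm in diameter, at plate x = -38 mm
- stud_narrow (a point): centre of the flat top of the narrow plate's round brass test stud, 16 mm in diameter, at plate x = +31 mm, 15 mm above the underside
- plate_medium: medium carrier plate, loose: bare steel, 120 mm long (x) x 68 mm wide (y) x 5 mm thick, 150 to 360 g; one of the three may be absent. Origin at the centre of its underside, z up, x to its rear end. A black upright grip tab, 34 mm (x) x 12 mm (y), stands on it centred at x = -5 mm, y = 0; its top is 45 mm above the underside
- hole_medium (a point): centre, at the underside, of the medium plate's through hole, 19 mm in diameter, at plate x = -38 mm
- stud_medium (a point): centre of the flat top of the medium plate's round brass test stud, 16 mm in diameter, at plate x = +31 mm, 15 mm above the underside
- plate_wide: wide carrier plate, loose: bare steel, 120 mm long (x) x 86 mm wide (y) x 5 mm thick, 150 to 360 g; one of the three may be absent. Origin at the centre of its underside, z up, x to its rear end. A black upright grip tab, 34 mm (x) x 12 mm (y), stands on it centred at x = -5 mm, y = 0; its top is 45 mm above the underside
- hole_wide (a point): centre, at the underside, of the wide plate's through hole, 19 mm in diameter, at plate x = -38 mm
- stud_wide (a point): centre of the flat top of the wide plate's round brass test stud, 16 mm in diameter, at plate x = +31 mm, 15 mm above the underside
- earth (a point): centre of the flat top of the shaker's own brass earth stud, 16 mm in diameter, 10 mm tall, on top of the front apron at shaker x = -132 mm, y = +80 mm, 65 mm above the bench
- start (a joint): travel of the round white spring start button, 28 mm in diameter, in a black housing on top of the front apron: 0 = up, grows to 0.006 m fully down (needs about 5 N); springs back
- start_top (a point): centre of the start button's top face, at shaker x = -132 mm, y = -80 mm; moves down with the button
- probe: loose contact probe standing upright in its stand, about 120 g, 146 mm long. Origin at the centre of its tip's end (a flat 5 mm across), z up along the probe. Brass rod of 8 mm diameter from the tip to 65 mm, black round collar of 36 mm diameter from 65 to 71 mm, then a white square handle 20 x 20 mm, sides along the probe's x and y, from 71 to 146 mm
- stand_top (a point): centre of the mouth of the probe stand's hole. The stand is a grey block 70 x 70 x 75 mm fixed to the bench with an upright through hole of 20 mm diameter; this point lies at its top, 75 mm above the bench. The probe hangs in it with its collar lying on the block's top, so its tip is 65 mm below this point
- flask_a: glass conical flask, 80 mm wide, 108 mm tall; bystander, loose, not part of the job. Origin at the centre of its underside
- flask_b: second glass conical flask, 80 mm wide, 108 mm tall; bystander, loose, not part of the job. Origin at the centre of its underside
- amber: amber bottle, 60 mm wide, 120 mm tall; bystander, loose, not part of the job. Origin at the centre of its underside
- beaker: glass beaker, 64 mm wide, 80 mm tall; bystander, loose, not part of the job. Origin at the centre of its underside
There are look-alikes about, which are no part of the job. Leave any red look-alike of the probe alone.

How it is judged:
On the way, in this order (a step that is already met when the one before it is completed fails the run):
1. every plate present lies flat in its own bay with its hole over the pin (horizontal distance between hole_narrow and pin_narrow below 0.004 m and z of hole_narrow in the frame of pin_narrow below 0.002 m and angle between the x axis of each of plate_narrow, plate_medium, plate_wide and the x axis of shaker, either way round below 0.12 rad and angle between each of plate_narrow, plate_medium, plate_wide's own z axis and vertical below 0.05 rad and x of each of plate_narrow, plate_medium, plate_wide in the frame of shaker above -0.01 m and horizontal distance between hole_medium and pin_medium below 0.004 m and z of hole_medium in the frame of pin_medium below 0.002 m and horizontal distance between hole_wide and pin_wide below 0.004 m and z of hole_wide in the frame of pin_wide below 0.002 m), for 0.2 s.
2. the probe's tip touches the shaker's earth stud (contact force between probe and shaker above 0.3 N and distance between probe and earth below 0.01 m), for 0.1 s.
3. the probe's tip touches the stud of the fitted narrow plate (contact force between probe and plate_narrow above 0.3 N and distance between probe and stud_narrow below 0.01 m and horizontal distance between hole_narrow and pin_narrow below 0.004 m and z of hole_narrow in the frame of pin_narrow below 0.002 m and angle between the x axis of plate_narrow and the x axis of shaker, either way round below 0.12 rad and angle between plate_narrow's own z axis and vertical below 0.05 rad and x of plate_narrow in the frame of shaker above -0.01 m), for 0.1 s.
4. the probe's tip touches the stud of the fitted medium plate (contact force between probe and plate_medium above 0.3 N and distance between probe and stud_medium below 0.01 m and horizontal distance between hole_medium and pin_medium below 0.004 m and z of hole_medium in the frame of pin_medium below 0.002 m and angle between the x axis of plate_medium and the x axis of shaker, either way round below 0.12 rad and angle between plate_medium's own z axis and vertical below 0.05 rad and x of plate_medium in the frame of shaker above -0.01 m), for 0.1 s.
5. the probe's tip touches the stud of the fitted wide plate (contact force between probe and plate_wide above 0.3 N and distance between probe and stud_wide below 0.01 m and horizontal distance between hole_wide and pin_wide below 0.004 m and z of hole_wide in the frame of pin_wide below 0.002 m and angle between the x axis of plate_wide and the x axis of shaker, either way round below 0.12 rad and angle between plate_wide's own z axis and vertical below 0.05 rad and x of plate_wide in the frame of shaker above -0.01 m), for 0.1 s.
6. the start button is pressed down with the probe back in its stand and the plates fitted (all of step 1 and value of joint start above 0.0045 m and horizontal distance between probe and stand_top below 0.01 m and z of probe in the frame of stand_top below -0.06 m and angle between probe's own z axis and vertical below 0.12 rad), for 0.1 s.
At the end, for the whole second after the job is handed in: Each present plate at rest in its own bay: hole within 4 mm of the pin axis, underside within 2 mm of the deck, level to 0.05 rad, square to 0.12 rad, under the keeper; probe in its stand: tip 60 mm or more below its top, within 10 mm of the axis, tilt under 0.12 rad; button up (all of step 1 and linear speed of each of plate_narrow, plate_medium, plate_wide, probe below 0.01 m/s and horizontal distance between probe and stand_top below 0.01 m and z of probe in the frame of stand_top below -0.06 m and angle between probe's own z axis and vertical below 0.12 rad and value of joint start below 0.002 m); the robot touches nothing.
It fails at once if a flask, the amber bottle or the beaker is knocked over or pushed more than 80 mm away (angle between any of flask_a, flask_b, amber, beaker's own z axis and vertical above 0.7 rad or distance of any of flask_a, flask_b, amber, beaker from where it was at the start of the episode above 0.08 m).
It fails at once if the probe is driven onto a plate or the shaker with more than 40 N (contact force between probe and plate_narrow above 40 N or contact force between probe and plate_medium above 40 N or contact force between probe and plate_wide above 40 N or contact force between probe and shaker above 40 N).
Of plate_narrow, plate_medium, plate_wide only 2 to 3 are there at a start; the rules pass over those that are not, and their reading is None.
At some moment in a run one of plate_narrow, plate_medium, plate_wide may be knocked a few centimetres aside while the robot is not near it.
It also fails if it takes over 210 s, if anything falls off the work surface, if the arm or the gripper's body presses on something with over 40 N, if the wrist force passes 120 N, or if a joint passes its speed limit or range.

## Working session

There is one attempt and no reset: what is moved stays moved. The work goes in short steps, Python scripts to look and compute and a shell command to move; the robot and the scene stay as the last step left them, time stands still between calls to the robot, and variables do not carry over. Pictures are saved under pics/ and viewed, and the job is handed in when it is done.

```bash
ls; mkdir -p pics; cat > h.py <<'E'
import numpy as np, cv2
from rig import arm
def snap(n,name):
    p=arm.read_camera(n); cv2.imwrite(f'pics/{name}.png',cv2.cvtColor(np.ascontiguousarray(p['pixels']),cv2.COLOR_RGB2BGR)); return p
def proj(p,X):
    X=np.atleast_2d(np.array(X,float)); r,_=cv2.Rodrigues(np.array(p['R'],float))
    return cv2.projectPoints(X,r,np.array(p['t'],float),np.array(p['camera_matrix'],float),np.array(p['dist'],float))[0][:,0]
def ray(p,uv):
    u=cv2.undistortPoints(np.array([[uv]],float),np.array(p['camera_matrix'],float),np.array(p['dist'],float))[0,0]
    R=np.array(p['R'],float);t=np.array(p['t'],float)
    return -R.T@t, R.T@np.array([u[0],u[1],1.])
def atz(p,uv,z):
    c,d=ray(p,uv); return c+d*(z-c[2])/d[2]
E
python3 - <<'E'
from h import *
import json
s=arm.get_state(); print(s['time_s'],s['tool_pos'],s['tool_rot'],s['grip_width'])
for n in ('top','side'):
    p=snap(n,n+'0'); print(n,p['t'],(-np.array(p['R']).T@np.array(p['t'])).round(3))
    for th in ['shaker','deck','plate_narrow','plate_medium','plate_wide','pin_narrow','pin_medium','pin_wide','stud_narrow','stud_medium','stud_wide','earth','start_top','probe','stand_top','keeper']:
        print(th,[(np.round(d['xyz'],3).tolist(),round(d['score'],2)) for d in arm.place_of(p,th)][:4])
print(arm.get_state()['time_s'])
E
```

```text
pics
0.0 [ 0.20535645 -0.61606154  0.23039866] [-0.11271015 -0.69782213 -0.11388078  0.69812023] 1.0040017986591334
top [-0.00234425  0.53538796  1.11079742] [ 0.323 -0.047  1.189]
shaker [([0.569, 0.18, -0.004], 0.61), ([0.62, 0.184, 0.114], 0.56)]
deck [([0.571, 0.182, 0.094], 0.72), ([0.51, 0.403, 0.076], 0.37)]
plate_narrow [([0.553, -0.356, -0.001], 0.7), ([0.575, 0.186, 0.094], 0.68)]
plate_medium [([0.457, -0.155, 0.001], 0.87)]
plate_wide [([0.418, -0.16, -0.002], 0.43)]
pin_narrow [([0.51, 0.405, 0.076], 0.66), ([0.531, 0.091, 0.095], 0.56)]
pin_medium [([0.536, 0.172, 0.093], 0.85)]
pin_wide [([0.538, 0.267, 0.098], 0.59), ([0.584, -0.357, 0.019], 0.43)]
stud_narrow [([0.486, -0.157, 0.014], 0.45)]
stud_medium [([0.49, -0.156, 0.016], 0.74)]
stud_wide [([0.507, 0.403, 0.01], 0.26)]
earth []
start_top [([0.441, 0.113, 0.079], 0.51), ([0.636, 0.435, 0.002], 0.18)]
probe [([0.475, 0.502, 0.002], 0.69), ([0.508, 0.403, 0.011], 0.63), ([0.547, 0.495, -0.003], 0.52), ([0.409, 0.396, -0.001], 0.5)]
stand_top [([0.509, 0.404, 0.075], 0.77), ([0.54, 0.266, 0.1], 0.32)]
keeper [([0.619, 0.182, 0.112], 0.79), ([0.717, -0.352, -0.0], 0.48)]
side [-0.43932204  0.25179699  1.09524485] [ 0.001 -0.864  0.843]
shaker []
deck [([0.446, 0.273, 0.063], 0.31), ([0.517, -0.364, 0.0], 0.23)]
plate_narrow [([0.548, -0.354, 0.001], 0.83)]
plate_medium [([0.457, -0.158, -0.0], 0.62)]
plate_wide []
pin_narrow []
pin_medium [([0.586, -0.353, 0.011], 0.39)]
pin_wide []
stud_narrow [([0.586, -0.353, 0.014], 0.85)]
stud_medium []
stud_wide []
earth [([0.445, 0.269, 0.063], 0.62)]
start_top [([0.517, -0.364, 0.001], 0.17)]
probe [([0.412, 0.4, -0.001], 0.47), ([0.549, -0.356, -0.001], 0.25)]
stand_top []
keeper []
1.7
```

View pics/top0.png

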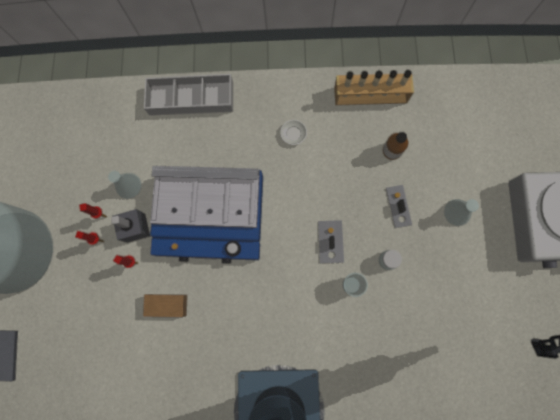

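View pics/side0.png

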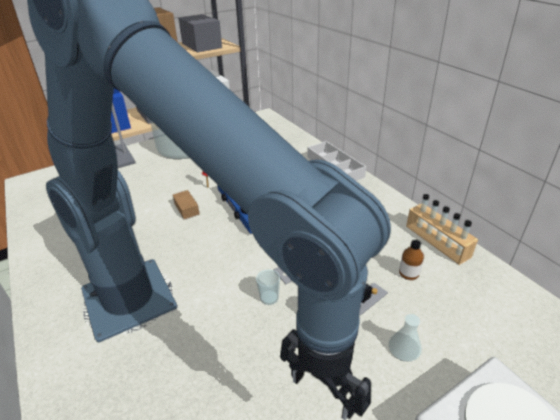

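```bash
python3 - <<'E'
from h import *
p=arm.read_camera('top'); im=cv2.cvtColor(np.ascontiguousarray(p['pixels']),cv2.COLOR_RGB2BGR)
def crop(u0,v0,u1,v1,n,k):
    cv2.imwrite(f'pics/{n}.png',cv2.resize(im[v0:v1,u0:u1],None,fx=k,fy=k,interpolation=cv2.INTER_CUBIC))
crop(300,170,440,275,'c_plates',5.7)
crop(65,155,275,275,'c_shak',3.8)
E
```

```text
(no output)
```

View pics/c_plates.png

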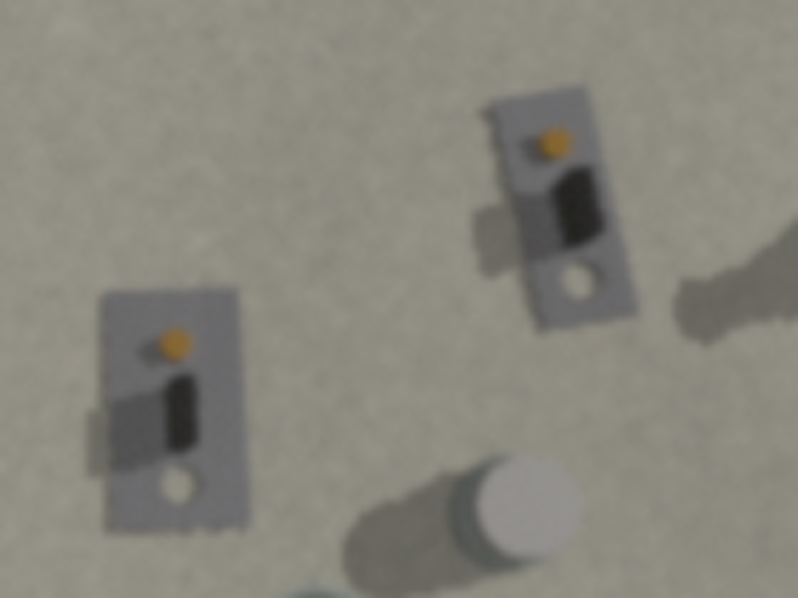

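View pics/c_shak.png

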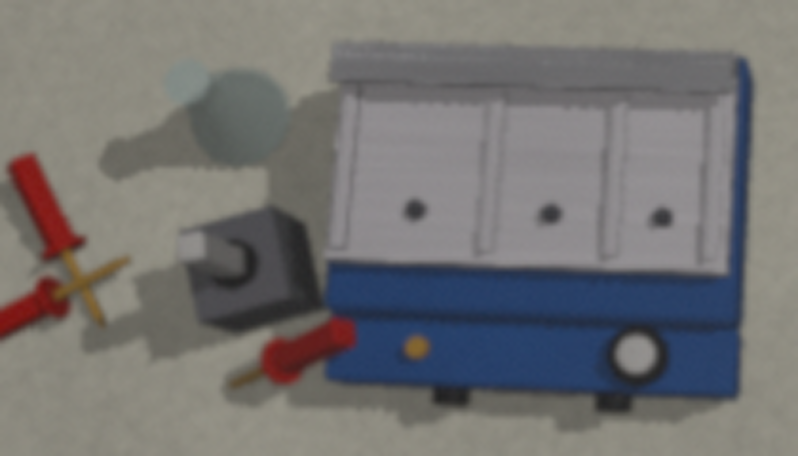

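```bash
cat >> h.py <<'E'
from scipy.optimize import least_squares
def blob(im,uv,r,test):
    u,v=int(round(uv[0])),int(round(uv[1])); s=im[v-r:v+r+1,u-r:u+r+1].astype(float)
    m=np.clip(test(s),0,None); yy,xx=np.mgrid[v-r:v+r+1,u-r:u+r+1]; return np.array([(m*xx).sum()/m.sum(),(m*yy).sum()/m.sum()])
def rig2(pts,q):
    c,s=np.cos(q[2]),np.sin(q[2]); P=np.array(pts,float); o=P.copy(); o[:,0]=q[0]+c*P[:,0]-s*P[:,1]; o[:,1]=q[1]+s*P[:,0]+c*P[:,1]; return o
def fit(p,model,pix,q0):
    f=lambda q:(proj(p,rig2(model,q))-pix).ravel()
    r=least_squares(f,q0,loss='soft_l1',f_scale=0.7); return r.x,r.fun.reshape(-1,2)
E
python3 - <<'E'
from h import *
p=arm.read_camera('top'); im=p['pixels']
pc=lambda x,y,u0,v0,k:((x+.5)/k-.5+u0,(y+.5)/k-.5+v0)
S=lambda x,y:pc(x,y,65,155,3.8)
dark=lambda s:110-s.mean(2)
pins=[blob(im,S(*a),3,dark) for a in [(415,210),(550,214),(661,217)]]
brass=lambda s:s[...,0]-s[...,2]-10
e=blob(im,S(416,348),4,brass)
b=blob(im,S(636,355),4,lambda s:s.mean(2)-110)
pix=np.array(pins+[e,b]); print(pix.round(1))
model=[(-.038,.079,.102),(-.038,-.018,.102),(-.038,-.097,.102),(-.132,.08,.065),(-.132,-.08,.068)]
q,r=fit(p,model,pix,[.57,.18,0]); print('shaker',q.round(4),r.round(2).tolist())
# button z unknown: test corners of apron/housing
print(proj(p,rig2([(-.158,.15,.055),(-.158,-.15,.055),(-.11,-.15,.055),(-.075,.13,.095)],q)).round(1), [np.round(S(*a),1) for a in [(328,380),(740,396)]])
P=lambda x,y:pc(x,y,300,170,5.7)
# plates: corners bottom
C=lambda w,z:[(.06,w/2,z),(.06,-w/2,z),(-.06,-w/2,z),(-.06,w/2,z)]
for n,w,cs,st,hl,q0 in [('med',.068,[(100,293),(237,288),(249,527),(105,531)],(176,344),(178,486),[.457,-.155,0]),('nar',.05,[(488,107),(586,88),(638,313),(541,332)],(556,143),(580,281),[.55,-.355,.2])]:
    sp=blob(im,P(*st),4,brass)
    pix=np.array([P(*c) for c in cs]+[sp,P(*hl)])
    q,r=fit(p,C(w,.004)+[(.031,0,.014),(-.038,0,.004)],pix,q0); print(n,q.round(4),r.round(2).tolist())
def at(t):
    print(t, arm.get_state()['time_s'])
at('t')
E
```

```text
[[173.8 209.9]
 [209.4 211. ]
 [238.8 212. ]
 [174.2 246. ]
 [232.1 247.7]]
shaker [ 0.574   0.1848 -0.061 ] [[-0.26, -0.22], [0.0, -0.15], [0.12, -0.22], [-0.09, 0.14], [0.21, 0.54]]
[[149.4 255. ]
 [258.2 259.2]
 [259.  241.5]
 [154.5 223.1]] [array([150.9, 254.6]), array([259.4, 258.8])]
med [ 0.4562 -0.1556 -0.0037] [[0.2, -0.32], [-0.0, -0.02], [-0.2, 0.24], [0.81, 0.11], [-0.4, 0.09], [-0.18, -0.12]]
nar [ 0.552  -0.3563  0.1507] [[0.17, -0.75], [-0.22, -0.4], [0.12, 0.39], [0.06, 0.16], [-0.18, 0.32], [0.04, 0.05]]
t 1.8
```

```bash
cat >> h.py <<'E'
from scipy.spatial.transform import Rotation as Ro
def toolR(yaw,flip=False):
    # tool x down; y jaws along plate y; z = x cross y
    x=np.array([0,0,-1.]); y=np.array([-np.sin(yaw),np.cos(yaw),0])*(-1 if flip else 1); return np.c_[x,y,np.cross(x,y)]
def st():
    s=arm.get_state(); w,x,y,z=s['tool_rot']; return s,np.array(s['tool_pos']),Ro.from_quat([x,y,z,w])
def goal(pos,yaw,flip=None,quiet=False):
    s,t,R=st()
    best=None
    for f in ([False,True] if flip is None else [flip]):
        rv=(R.inv()*Ro.from_matrix(toolR(yaw,f))).as_rotvec()
        if best is None or np.linalg.norm(rv)<np.linalg.norm(best[0]): best=(rv,f)
    d=np.array(pos)-t
    print('t',round(s['time_s'],2),'tcp',t.round(4),'rx',R.as_matrix()[:,0].round(3),'ry',R.as_matrix()[:,1].round(3),'F',np.round(s['wrist_force'],1),'g',round(s['grip_width'],3))
    print('world d',d.round(4),'tool d',R.inv().apply(d).round(4),'rot',best[0].round(4),'flip',best[1])
    print('in goal axes',(toolR(yaw,best[1]).T@d).round(4))
E
python3 - <<'E'
from h import *
print(arm.get_state()['joints'])
goal([.4512,-.1556,.12],0)
goal([.55-.005,-.356,.12],0.15)
E
```

```text
[ 1.18275343  0.53644466 -0.00439786  1.53790005  0.00260186  1.06729444
 -0.07119384]
t 1.8 tcp [ 0.2056 -0.6166  0.2313] rx [-0.  0. -1.] ry [ 0.316 -0.949 -0.   ] F [0.1 0.2 0.7] g 0.997
world d [ 0.2456  0.461  -0.1113] tool d [ 0.1113 -0.3596 -0.3788] rot [0.3219 0.     0.    ] flip True
in goal axes [ 0.1113 -0.461  -0.2456]
t 1.8 tcp [ 0.2056 -0.6166  0.2313] rx [-0.  0. -1.] ry [ 0.316 -0.949 -0.   ] F [0.1 0.2 0.7] g 0.997
world d [ 0.3394  0.2606 -0.1113] tool d [ 0.1113 -0.1399 -0.4044] rot [0.1719 0.     0.    ] flip True
in goal axes [ 0.1113 -0.207  -0.3745]
```

```bash
python3 -m creep '[[0.6,[0,0,0],[0.161,0,0]],[0.6,[0,0,0],[0.161,0,0]],[0.6,[0,-0.0461,-0.0246],[0,0,0]],[0.6,[0,-0.0461,-0.0246],[0,0,0]],[0.6,[0,-0.0461,-0.0246],[0,0,0]],[0.6,[0,-0.0461,-0.0246],[0,0,0]],[0.6,[0,-0.0461,-0.0246],[0,0,0]],[0.6,[0,-0.0461,-0.0246],[0,0,0]],[0.6,[0,-0.0461,-0.0246],[0,0,0]],[0.6,[0,-0.0461,-0.0246],[0,0,0]]]'
python3 - <<'E'
from h import *
goal([.4512,-.1556,.12],0,True)
E
```

```text
time_s: 3.05
tool_pos: [0.4032, -0.2464, 0.2316]
tool_rot: [0.0, 0.707, -0.0, -0.707]
wrist_force: [0.9, -0.6, -0.2]
grip_width: 0.598
t 3.05 tcp [ 0.4032 -0.2464  0.2316] rx [ 0.001 -0.001 -1.   ] ry [-0.    -1.     0.001] F [ 0.9 -0.6 -0.2] g 0.598
world d [ 0.048   0.0908 -0.1116] tool d [ 0.1116 -0.0909 -0.0479] rot [-0.0003 -0.0008 -0.0005] flip True
in goal axes [ 0.1116 -0.0908 -0.048 ]
```

```bash
python3 -m creep '[[0.6,[0,-0.0454,-0.024],[0,0,0]],[0.6,[0,-0.0454,-0.024],[0,0,0]],[0.6,[0.04,0,0],[0,0,0]],[0.6,[0.04,0,0],[0,0,0]],[0.6,[0,0,0],[0,0,0]],[0.6,[0,0,0],[0,0,0]]]'
python3 - <<'E'
from h import *
goal([.4512,-.1556,.014],0,True)
p=snap('top','top1'); p2=snap('side','side1')
for pp in (p,p2):
  for th in ['plate_medium','stud_medium','stud_narrow','earth','start_top','stand_top','deck','pin_wide']:
    print(th,[(np.round(d['xyz'],3).tolist(),round(d['score'],2)) for d in arm.place_of(pp,th)][:3])
E
```

```text
time_s: 3.8
tool_pos: [0.4513, -0.1574, 0.1525]
tool_rot: [-0.0, 0.708, -0.0, -0.707]
wrist_force: [0.8, -0.5, 0.2]
grip_width: 0.598
t 3.8 tcp [ 0.4513 -0.1574  0.1525] rx [ 0.002 -0.    -1.   ] ry [-0. -1.  0.] F [ 0.8 -0.5  0.2] g 0.598
world d [-1.000e-04  1.800e-03 -1.385e-01] tool d [ 0.1385 -0.0019  0.0003] rot [-0.0005 -0.0015 -0.0004] flip True
in goal axes [ 1.385e-01 -1.800e-03  1.000e-04]
plate_medium [([0.454, -0.153, 0.002], 0.68)]
stud_medium [([0.485, -0.155, 0.014], 0.73), ([0.576, 0.185, 0.09], 0.68)]
stud_narrow [([0.581, -0.356, 0.018], 0.9)]
earth [([0.447, 0.274, 0.063], 0.82), ([0.509, 0.406, 0.01], 0.35)]
start_top [([0.441, 0.11, 0.079], 0.51)]
stand_top [([0.507, 0.402, 0.075], 0.62)]
deck [([0.42, -0.161, -0.002], 0.69), ([0.573, 0.185, 0.096], 0.58)]
pin_wide [([0.541, 0.266, 0.101], 0.76)]
plate_medium [([0.458, -0.158, 0.0], 0.98)]
stud_medium [([0.49, -0.158, 0.018], 0.77)]
stud_narrow [([0.589, -0.354, 0.016], 0.64)]
earth [([0.444, 0.271, 0.064], 0.85), ([0.641, 0.432, 0.002], 0.62)]
start_top [([0.576, 0.186, 0.094], 0.57), ([0.724, -0.356, -0.004], 0.54), ([0.443, 0.115, 0.079], 0.53)]
stand_top [([0.508, 0.407, 0.071], 0.7)]
deck [([0.574, 0.187, 0.091], 0.57)]
pin_wide [([0.538, 0.264, 0.096], 0.75), ([0.512, 0.405, 0.008], 0.69)]
```

View pics/top1.png

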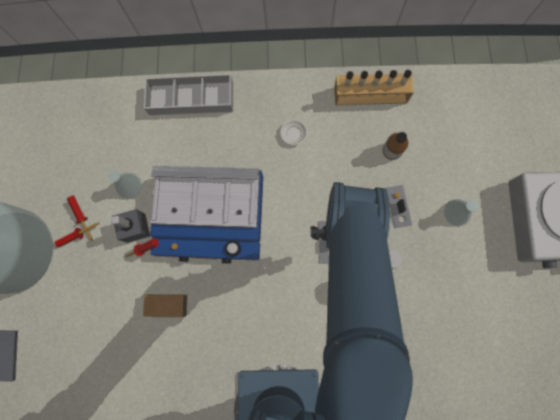

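View pics/side1.png

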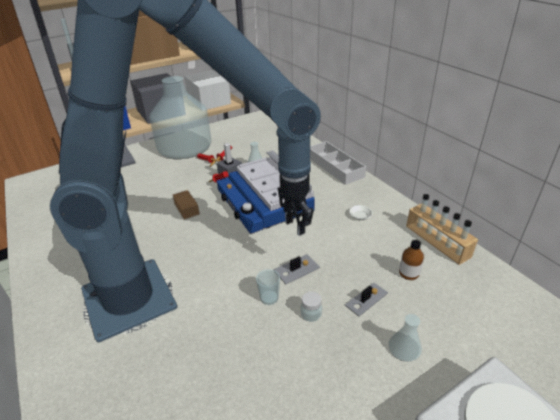

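```bash
python3 - <<'E'
from h import *
p=arm.read_camera('side'); im=p['pixels']
b=cv2.cvtColor(np.ascontiguousarray(im),cv2.COLOR_RGB2BGR)
cv2.imwrite('pics/s_a.png',cv2.resize(b[140:240,180:330],None,fx=5,fy=5,interpolation=cv2.INTER_CUBIC))
cv2.imwrite('pics/s_b.png',cv2.resize(b[230:320,260:400],None,fx=5.7,fy=5.7,interpolation=cv2.INTER_CUBIC))
q=[.574,.1848,-.061]
names=['pw','pm','pn','earth','btn']
print(proj(p,rig2([(-.038,.079,.102),(-.038,-.018,.102),(-.038,-.097,.102),(-.132,.08,.065),(-.132,-.08,.068)],q)).round(1).tolist())
for q,n in (([.4562,-.1556,-.0037],'m'),([.552,-.3563,.1507],'n')):
    print(n,proj(p,rig2([(.031,0,.015),(-.038,0,.005),(-.022,0,.045),(.012,0,.045)],q)).round(1).tolist())
E
```

```text
[[251.8, 169.0], [263.4, 181.5], [273.8, 192.8], [228.5, 184.6], [246.4, 206.8]]
m [[304.5, 260.7], [284.7, 272.1], [289.2, 260.1], [299.1, 255.6]]
n [[373.5, 289.2], [356.3, 304.8], [361.7, 291.6], [370.2, 285.2]]
```

View pics/s_a.png

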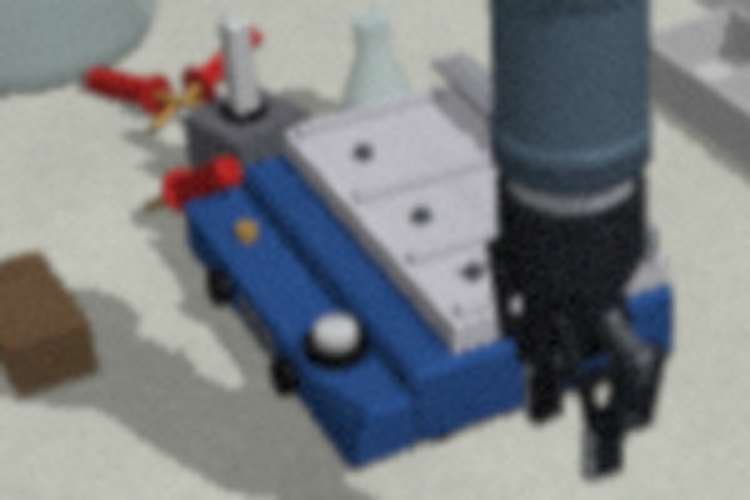

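View pics/s_b.png

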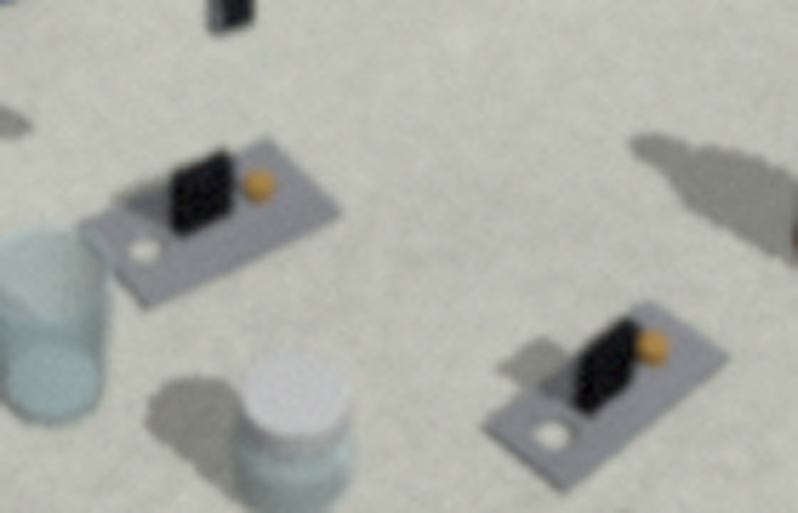

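```bash
python3 -m creep '[[0.6,[0.04,-0.0018,0],[0,0.0015,0]],[0.6,[0.04,0,0],[0,0,0]],[0.6,[0.035,0,0],[0,0,0]],[0.6,[0.015,0,0],[0,0,0]],[0.6,[0.0085,0,0],[0,0,0]],[0.6,[0,0,0],[0,0,0]],[0.6,[0,0,0],[0,0,0]]]'
python3 - <<'E'
from h import *
goal([.4512,-.1556,.014],0,True)
p2=snap('side','side2')
E
python3 - <<'E'
import cv2
b=cv2.imread('pics/side2.png'); cv2.imwrite('pics/s2.png',cv2.resize(b[215:305,230:370],None,fx=5.7,fy=5.7,interpolation=cv2.INTER_CUBIC))
E
```

```text
time_s: 5.62
tool_pos: [0.4514, -0.1555, 0.0137]
tool_rot: [0.0, 0.708, -0.0, -0.706]
wrist_force: [1.0, -0.2, -0.3]
grip_width: 0.6
t 5.62 tcp [ 0.4514 -0.1555  0.0137] rx [ 0.003 -0.    -1.   ] ry [-0. -1.  0.] F [ 1.  -0.2 -0.3] g 0.6
world d [-0.0002 -0.0001  0.0003] tool d [-0.0003  0.0001  0.0002] rot [-0.0003 -0.0031 -0.0005] flip True
in goal axes [-0.0003  0.0001  0.0002]
```

View pics/s2.png

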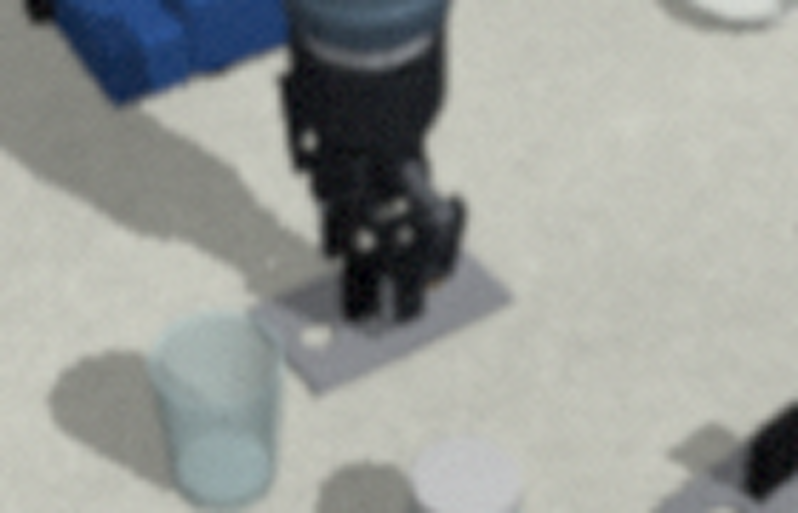

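```bash
python3 -m creep '[[0,[0,0,0],[0,0,0]],[0,[0,0,0],[0,0,0]],[0,[0,0,0],[0,0,0]],[0,[0,0,0],[0,0,0]],[0,[0,0,0],[0,0,0]],[0,[0,0,0],[0,0,0]]]'
python3 -m creep '[[0,[-0.02,0,0],[0,0,0]],[0,[-0.04,0,0],[0,0,0]],[0,[-0.04,0,0],[0,0,0]],[0,[-0.04,0,0],[0,0,0]],[0,[-0.04,0,0],[0,0,0]],[0,[-0.02,0,0],[0,0,0]],[0,[0,0,0],[0,0,0]],[0,[0,0,0],[0,0,0]]]'
python3 - <<'E'
from h import *
q=[.574,.1848,-.061]
# retreat place in front of bay: plate origin at shaker x=-0.17 ; medium bay y=-.018
for X in (-.19,-.06,0):
    w=rig2([(X-.005,-.018,.0)],q)[0]; print(X,w.round(4)); goal([w[0],w[1],.095+.0115+.014],-.061,True)
snap('top','top3');snap('side','side3')
E
```

```text
time_s: 6.42
tool_pos: [0.4509, -0.1556, 0.0132]
tool_rot: [-0.0, 0.708, -0.0, -0.706]
wrist_force: [-0.5, -0.0, 6.8]
grip_width: 0.132
time_s: 7.42
tool_pos: [0.4493, -0.155, 0.2115]
tool_rot: [0.0, -0.707, -0.0, 0.707]
wrist_force: [-0.2, -0.3, -2.9]
grip_width: 0.136
-0.19 [0.3783 0.1787 0.    ]
t 7.42 tcp [ 0.4493 -0.155   0.2115] rx [-0.001  0.001 -1.   ] ry [-0.    -1.    -0.001] F [-0.2 -0.3 -2.9] g 0.136
world d [-0.0711  0.3337 -0.091 ] tool d [ 0.0913 -0.3337  0.071 ] rot [0.0609 0.0007 0.0005] flip True
in goal axes [ 0.091  -0.3288  0.0913]
-0.06 [0.508  0.1708 0.    ]
t 7.42 tcp [ 0.4493 -0.155   0.2115] rx [-0.001  0.001 -1.   ] ry [-0.    -1.    -0.001] F [-0.2 -0.3 -2.9] g 0.136
world d [ 0.0587  0.3258 -0.091 ] tool d [ 0.0912 -0.3258 -0.0587] rot [0.0609 0.0007 0.0005] flip True
in goal axes [ 0.091  -0.3288 -0.0387]
0 [0.5679 0.1671 0.    ]
t 7.42 tcp [ 0.4493 -0.155   0.2115] rx [-0.001  0.001 -1.   ] ry [-0.    -1.    -0.001] F [-0.2 -0.3 -2.9] g 0.136
world d [ 0.1186  0.3221 -0.091 ] tool d [ 0.0912 -0.3221 -0.1186] rot [0.0609 0.0007 0.0005] flip True
in goal axes [ 0.091  -0.3288 -0.0987]
```

View pics/side3.png

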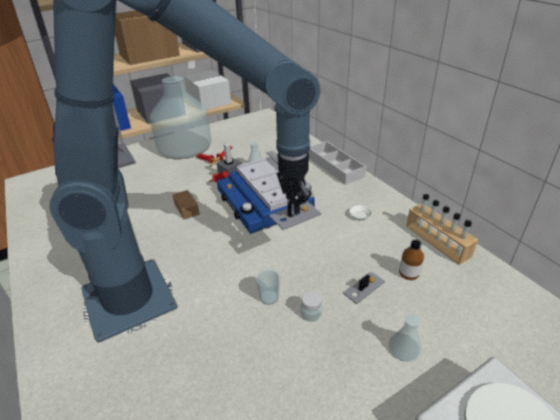

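```bash
python3 -m creep '[[0,[0,0,0],[0.0609,0,0]],[0,[0,-0.047,-0.0055],[0,0,0]],[0,[0,-0.047,-0.0055],[0,0,0]],[0,[0,-0.047,-0.0055],[0,0,0]],[0,[0,-0.047,-0.0055],[0,0,0]],[0,[0,-0.047,-0.0055],[0,0,0]],[0,[0,-0.047,-0.0055],[0,0,0]],[0,[0,-0.047,-0.0055],[0,0,0]],[0,[0,0,0],[0,0,0]],[0,[0,0,0],[0,0,0]]]'
python3 - <<'E'
from h import *
q=[.574,.1848,-.061]
w=rig2([(-.065,-.018,.0)],q)[0]; goal([w[0],w[1],.095+.0115+.014],-.061,True)
snap('top','top4');p=snap('side','side4')
b=cv2.imread('pics/side4.png'); cv2.imwrite('pics/s4.png',cv2.resize(b[100:240,180:340],None,fx=4.2,fy=4.2,interpolation=cv2.INTER_CUBIC))
E
```

```text
time_s: 8.78
tool_pos: [0.5082, 0.17, 0.2117]
tool_rot: [0.021, -0.707, 0.022, 0.707]
wrist_force: [0.4, -0.8, -2.2]
grip_width: 0.132
t 8.78 tcp [0.5082 0.17   0.2117] rx [-0.001 -0.001 -1.   ] ry [-0.061 -0.998  0.001] F [ 0.4 -0.8 -2.2] g 0.132
world d [-0.0001  0.0008 -0.0912] tool d [ 0.0912 -0.0009  0.0001] rot [ 0.      0.0006 -0.0013] flip True
in goal axes [ 0.0912 -0.0008  0.0002]
```

View pics/s4.png

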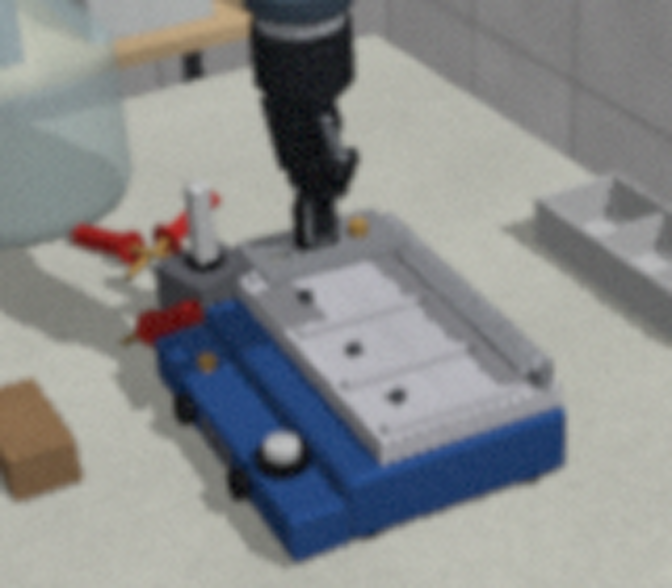

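View pics/top4.png

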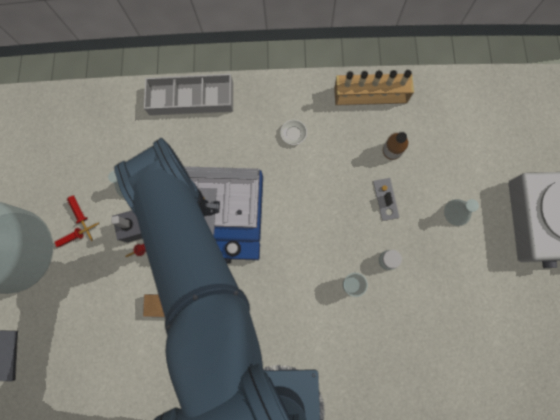

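```bash
python3 - <<'E'
from h import *
p=arm.read_camera('side'); im=p['pixels']
brass=lambda s:s[...,0]-s[...,2]-25
q=[.574,.1848,-.061]; bias=np.array([.75,1.5])
obs=blob(im,(265.2,153.8),4,brass); print('stud',obs)
for dx in (0,.003):
  w=rig2([(-.065+.036+dx,-.018,.2117-.0135+.014)],[q[0],q[1]-.0008,q[2]]); print(proj(p,w)+bias)
for z in(.014,): print(proj(p,rig2([(.036,0,.212)],[.5082,.17,-.061])))
# pixel sensitivities
X=np.array([.54,.17,.21]); print([(proj(p,X+d)-proj(p,X)).round(2) for d in np.eye(3)*.005])
# corners visible in s4: rear-right corner & rear-left corner
print((proj(p,rig2([(.065,.034,.203),(.065,-.034,.203),(-.055,-.034,.203),(-.055,.034,.203)],[.5082,.17,-.061]))+bias-[180,100])*4.2)
E
```

```text
stud [264.95907473 153.42170819]
[[265.0323537  154.15436059]]
[[265.85316538 153.93204557]]
[[264.33158187 152.69324973]]
[array([[ 1.33, -0.41]]), array([[-0.74, -0.61]]), array([[-0.08, -1.35]])]
[[371.90356924 211.23143332]
 [410.52902638 246.9113698 ]
 [268.63615142 286.58640166]
 [234.09970058 248.24696821]]
```

```bash
python3 -m creep '[[0,[0.03,-0.0008,0],[0,0,0]],[0,[0.03,0,0],[0,0,0]],[0,[0.02,0,0],[0,0,0]],[0,[0.0115,0,0],[0,0,0]],[0,[0,0,0],[0,0,0]],[0,[0,0,0],[0,0,0]],[0,[0,0,0],[0,0,0]]]'
python3 - <<'E'
from h import *
q=[.574,.1848,-.061]
w=rig2([(-.005,-.018,.0)],q)[0]; goal([w[0],w[1],.12],-.061,True)
p=snap('side','side5')
b=cv2.imread('pics/side5.png'); cv2.imwrite('pics/s5.png',cv2.resize(b[100:240,180:340],None,fx=4.2,fy=4.2,interpolation=cv2.INTER_CUBIC))
E
```

```text
time_s: 9.8
tool_pos: [0.5096, 0.1717, 0.1222]
tool_rot: [-0.022, 0.708, -0.021, -0.706]
wrist_force: [0.8, 0.8, -2.8]
grip_width: 0.13
t 9.8 tcp [0.5096 0.1717 0.1222] rx [ 0.003  0.    -1.   ] ry [-0.061 -0.998 -0.001] F [ 0.8  0.8 -2.8] g 0.13
world d [ 0.0583 -0.0046 -0.0022] tool d [ 0.0024  0.001  -0.0585] rot [-0.0002 -0.003   0.0007] flip True
in goal axes [ 0.0022  0.001  -0.0585]
```

View pics/s5.png

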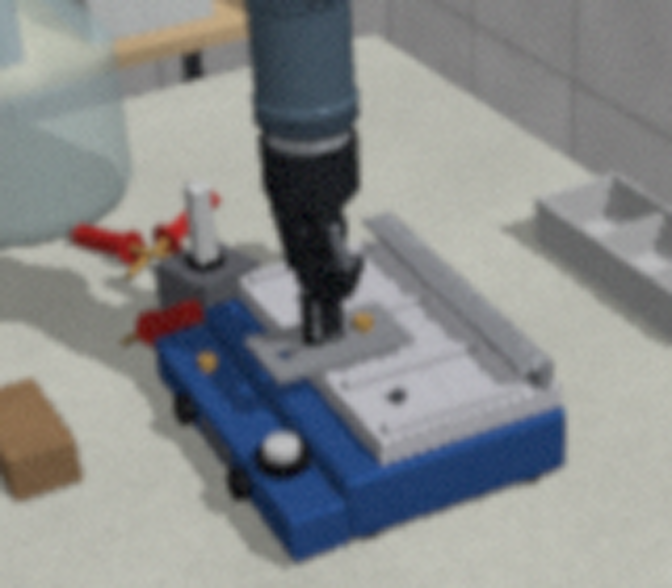

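```bash
python3 -m creep '[[0,[0.0022,0.001,0],[0,-0.003,0]],[0,[0,0,-0.0098],[0,0,0]],[0,[0,0,-0.0098],[0,0,0]],[0,[0,0,-0.0098],[0,0,0]],[0,[0,0,-0.0098],[0,0,0]],[0,[0,0,-0.0098],[0,0,0]],[0,[0,0,-0.0095],[0,0,0]],[0,[0,0,0],[0,0,0]],[0,[0,0,0],[0,0,0]]]'
python3 - <<'E'
from h import *
q=[.574,.1848,-.061]
w=rig2([(-.005,-.018,.0)],q)[0]; goal([w[0],w[1],.12],-.061,True)
p=snap('side','side6')
im=p['pixels']; 
print(blob(im,proj(p,rig2([(.031,-.018,.1215)],q))[0],5,lambda s:s[...,0]-s[...,2]-25), proj(p,rig2([(.031,-.018,.1215)],q))+[.75,1.5], proj(p,rig2([(-.038,-.018,.1115)],q))+[.75,1.5])
b=cv2.imread('pics/side6.png'); cv2.imwrite('pics/s6.png',cv2.resize(b[130:230,210:330],None,fx=6,fy=6,interpolation=cv2.INTER_CUBIC))
E
```

```text
time_s: 10.98
tool_pos: [0.5669, 0.1671, 0.119]
tool_rot: [0.022, -0.706, 0.021, 0.708]
wrist_force: [0.2, -0.4, -2.7]
grip_width: 0.127
t 10.97 tcp [0.5669 0.1671 0.119 ] rx [-0.002  0.    -1.   ] ry [-0.061 -0.998  0.   ] F [ 0.2 -0.4 -2.7] g 0.127
world d [0.001  0.0001 0.001 ] tool d [-0.001  -0.0001 -0.001 ] rot [ 0.0002  0.0021 -0.    ] flip True
in goal axes [-0.001  -0.0001 -0.001 ]
[281.23674242 172.78409091] [[281.76421197 172.94242307]] [[264.02447397 180.70584738]]
```

View pics/s6.png

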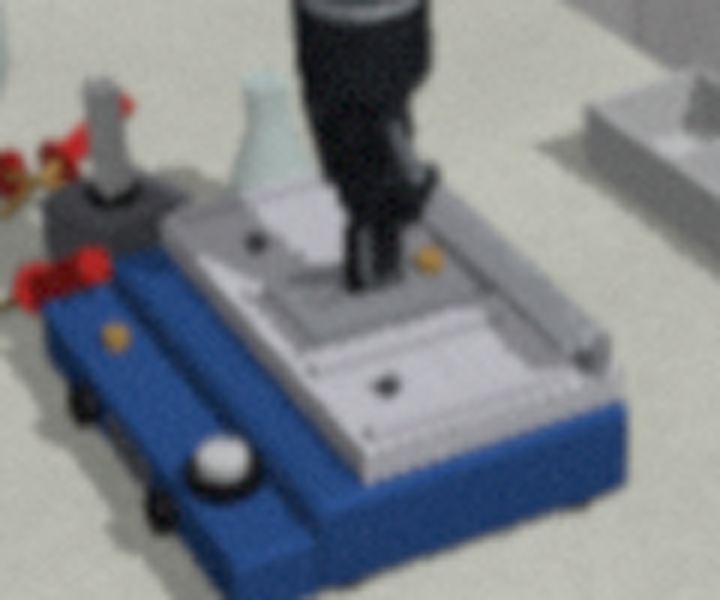

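```bash
python3 -m creep '[[0,[0,0,-0.0012],[0,0.002,0]],[0,[0.0025,0,0],[0,0,0]],[0,[0.0025,0,0],[0,0,0]],[0,[0.002,0,0],[0,0,0]],[0,[0.0015,0,0],[0,0,0]],[0,[0.001,0,0],[0,0,0]],[0,[0,0,0],[0,0,0]],[0,[0,0,0],[0,0,0]]]'
python3 - <<'E'
from h import *
q=[.574,.1848,-.061]
w=rig2([(-.005,-.018,.0)],q)[0]; goal([w[0],w[1],.1084],-.061,True)
E
```

```text
time_s: 12.02
tool_pos: [0.5686, 0.1669, 0.1096]
tool_rot: [-0.022, 0.707, -0.022, -0.707]
wrist_force: [-0.2, 0.1, -2.2]
grip_width: 0.13
t 12.03 tcp [0.5686 0.1669 0.1096] rx [ 0.001  0.    -1.   ] ry [-0.061 -0.998 -0.   ] F [-0.2  0.1 -2.2] g 0.13
world d [-0.0007  0.0002 -0.0012] tool d [ 0.0012 -0.0002  0.0007] rot [-0.0001 -0.0006  0.0001] flip True
in goal axes [ 0.0012 -0.0002  0.0007]
```

```bash
python3 -m creep '[[0,[0.001,0,0.0005],[0,0,0]],[0,[0.0005,0,0],[0,0,0]],[0,[0.0005,0,0],[0,0,0]],[0,[0,0,0],[0,0,0]]]'
python3 - <<'E'
from h import *
q=[.574,.1848,-.061]
w=rig2([(-.005,-.018,.0)],q)[0]; goal([w[0],w[1],.1084],-.061,True)
E
```

```text
time_s: 12.52
tool_pos: [0.568, 0.167, 0.1083]
tool_rot: [-0.022, 0.707, -0.022, -0.707]
wrist_force: [-4.0, -1.3, 6.5]
grip_width: 0.126
t 12.53 tcp [0.568  0.167  0.1083] rx [ 0. -0. -1.] ry [-0.061 -0.998  0.   ] F [-4.  -1.3  6.5] g 0.126
world d [-0.      0.0002  0.0001] tool d [-0.0001 -0.0002  0.0001] rot [-0.0001 -0.0005 -0.0001] flip True
in goal axes [-0.0001 -0.0002  0.0001]
```

```bash
python3 -m creep '[[0.35,[0,0,0],[0,0,0]],[0.35,[0,0,0],[0,0,0]],[0.35,[0,0,0],[0,0,0]],[0.35,[-0.02,0,0],[0,0,0]],[0.35,[-0.04,0,0],[0,0,0]],[0.35,[-0.05,0,0],[0,0,0]],[0.35,[-0.05,0,0],[0,0,0]]]'
python3 -m creep '[[0.5,[0,0.05,0],[0,0,0]],[0.5,[0,0.05,0],[0,0,0]],[0.5,[0,0.05,0],[0,0,0]],[0.5,[0,0.05,0],[0,0,0]],[0.5,[0,0.05,0],[0,0,0]],[0.5,[0,0.05,0],[0,0,0]],[0.6,[0,0.05,0],[0,0,0]],[0.6,[0,0,0],[0,0,0]]]'
python3 - <<'E'
from h import *
p=snap('top','top7'); p2=snap('side','side7'); goal([0.5,-.3,.12],.15,True)
b=cv2.imread('pics/top7.png')
a=cv2.resize(b[155:275,65:275],None,fx=3.8,fy=3.8,interpolation=cv2.INTER_CUBIC); cv2.imwrite('pics/t7a.png',a)
cv2.imwrite('pics/t7b.png',cv2.resize(b[150:255,330:470],None,fx=5.7,fy=5.7,interpolation=cv2.INTER_CUBIC))
E
```

```text
time_s: 13.4
tool_pos: [0.5679, 0.1671, 0.2707]
tool_rot: [-0.022, 0.707, -0.021, -0.706]
wrist_force: [0.9, 1.8, 0.5]
grip_width: 0.352
time_s: 14.4
tool_pos: [0.5456, -0.1879, 0.2688]
tool_rot: [-0.023, 0.707, -0.025, -0.706]
wrist_force: [0.1, 0.1, -0.3]
grip_width: 0.597
t 14.5 tcp [ 0.5468 -0.1823  0.2686] rx [ 0.002  0.    -1.   ] ry [-0.062 -0.998 -0.   ] F [-0.5  0.7  0.1] g 0.6
world d [-0.0468 -0.1177 -0.1486] tool d [0.1485 0.1204 0.0396] rot [-0.2118 -0.0017  0.0003] flip True
in goal axes [0.1486 0.1094 0.0638]
```

View pics/t7a.png

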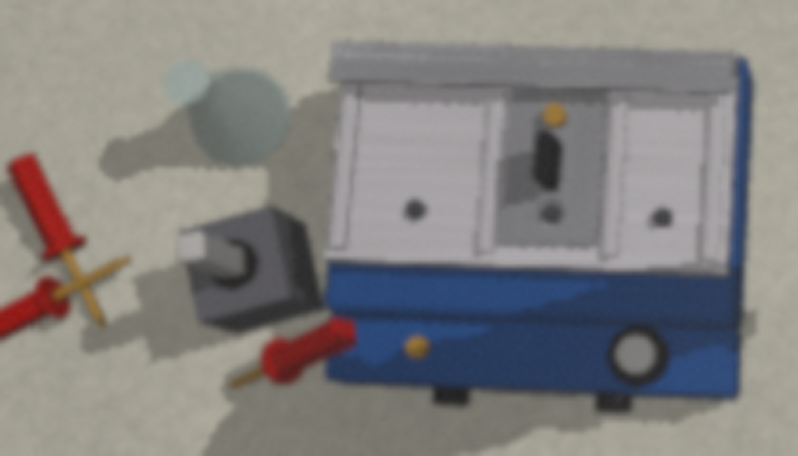

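View pics/t7b.png

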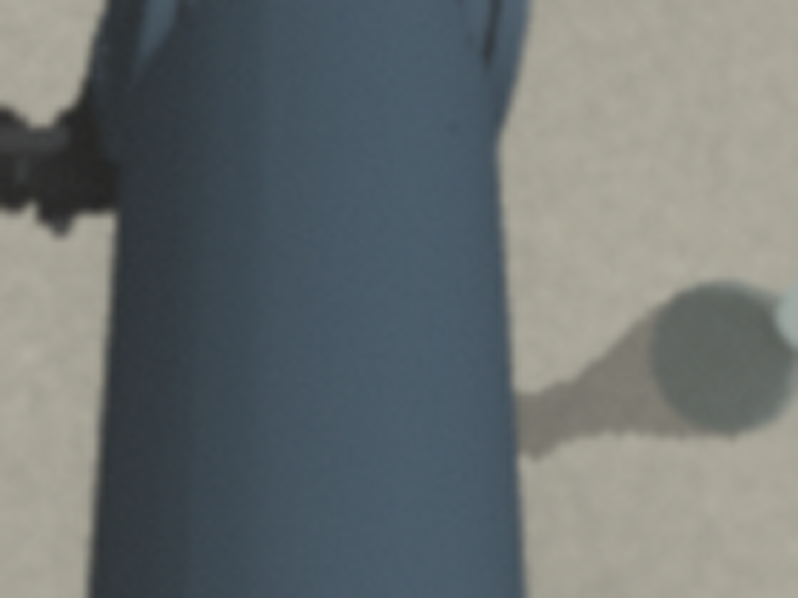

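View pics/side7.png

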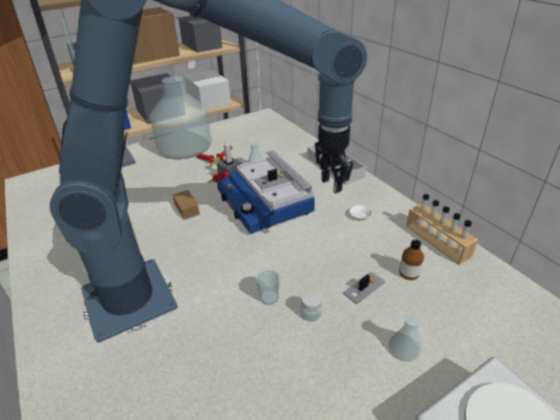

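```bash
python3 - <<'E'
import cv2
b=cv2.imread('pics/top4.png');cv2.imwrite('pics/t4b.png',cv2.resize(b[160:240,340:445],None,fx=7.5,fy=7.5,interpolation=cv2.INTER_CUBIC))
b=cv2.imread('pics/side7.png');cv2.imwrite('pics/s7b.png',cv2.resize(b[250:325,320:420],None,fx=7.5,fy=7.5,interpolation=cv2.INTER_CUBIC))
E
```

```text
(no output)
```

View pics/t4b.png

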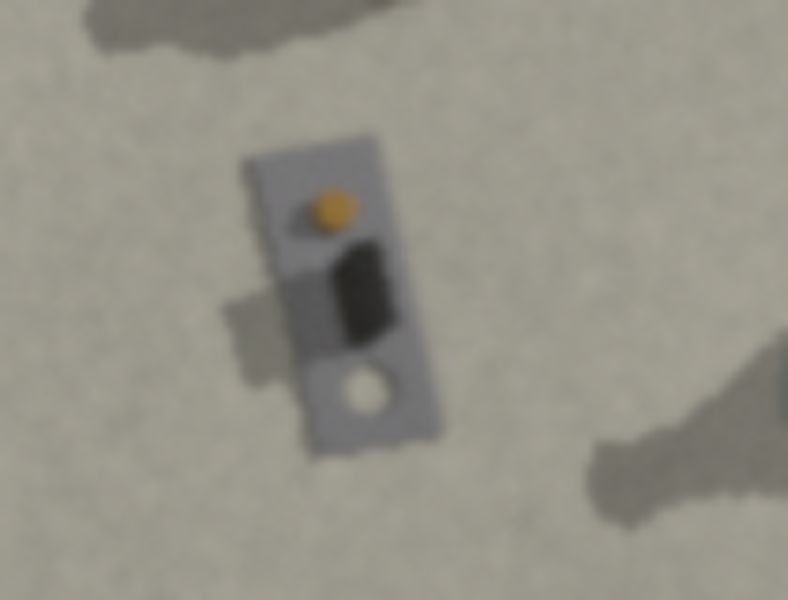

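View pics/s7b.png

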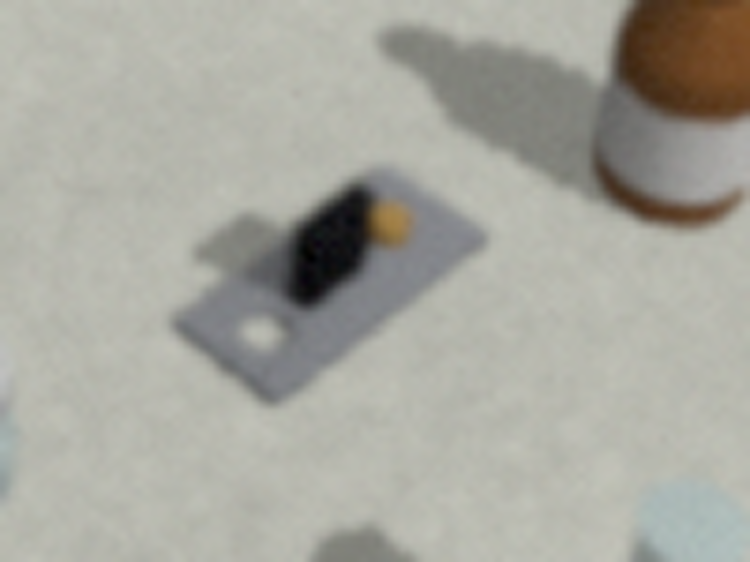

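```bash
python3 - <<'E'
from h import *
p=arm.read_camera('top'); p2=arm.read_camera('side')
K=lambda x,y,u0,v0:((x+.5)/7.5-.5+u0,(y+.5)/7.5-.5+v0)
m=[(.06,.025,.004),(.06,-.025,.004),(-.06,-.025,.004),(-.06,.025,.004),(.031,0,.014),(-.038,0,.004)]
a=np.array([K(*c,340,160) for c in [(245,158),(378,137),(443,436),(311,458),(333,210),(367,391)]])
q,r=fit(p,m,a,[.56,-.33,.2]); print('top',q.round(4),r.round(1).tolist())
s=np.array([K(*c,320,250) for c in [(383,167),(488,238),(272,405),(173,322),(390,224),(263,333)]])-[.75,1.5]
q2,r=fit(p2,m,s,q); print('side',q2.round(4),r.round(1).tolist())
c,sn=np.cos(q[2]),np.sin(q[2])
goal([q[0]-.005*c,q[1]-.005*sn,.014],q[2],True)
E
```

```text
top [ 0.5741 -0.3206  0.1421] [[0.5, -0.2], [-0.4, -0.2], [-0.2, 0.0], [0.3, 0.0], [0.0, 0.2], [-0.2, 0.0]]
side [ 0.5752 -0.3185  0.1473] [[0.3, 0.2], [-0.2, 0.2], [0.2, -0.2], [-0.2, 0.3], [-0.1, -0.3], [-0.0, -0.1]]
t 14.6 tcp [ 0.547  -0.1807  0.2683] rx [ 0.001  0.001 -1.   ] ry [-0.059 -0.998 -0.001] F [0.1 0.6 0.7] g 0.602
world d [ 0.0221 -0.1406 -0.2543] tool d [ 0.2542  0.1393 -0.03  ] rot [-0.201  -0.0015  0.0007] flip True
in goal axes [ 0.2543  0.1423 -0.0019]
```

```bash
python3 -m creep '[[0.6,[0,0,0],[-0.1,0,0]],[0.6,[0,0,0],[-0.101,0,0]],[0.6,[0,0.0474,-0.0006],[0,0,0]],[0.6,[0,0.0474,-0.0006],[0,0,0]],[0.6,[0.03,0.0474,-0.0006],[0,0,0]],[0.6,[0.05,0,0],[0,0,0]],[0.6,[0.05,0,0],[0,0,0]],[0.6,[0.03,0,0],[0,0,0]],[0.6,[0,0,0],[0,0,0]],[0.6,[0,0,0],[0,0,0]]]'
python3 - <<'E'
from h import *
q=[.5743,-.3202,.1435]
c,sn=np.cos(q[2]),np.sin(q[2])
goal([q[0]-.005*c,q[1]-.005*sn,.014],q[2],True)
p2=snap('side','side8'); b=cv2.imread('pics/side8.png');cv2.imwrite('pics/s8b.png',cv2.resize(b[220:325,320:420],None,fx=5.7,fy=5.7,interpolation=cv2.INTER_CUBIC))
E
```

```text
time_s: 15.85
tool_pos: [0.5698, -0.3225, 0.1093]
tool_rot: [0.05, 0.706, 0.05, -0.704]
wrist_force: [1.5, 0.1, 0.6]
grip_width: 0.6
t 15.85 tcp [ 0.5698 -0.3225  0.1093] rx [ 0.003 -0.001 -1.   ] ry [ 0.141 -0.99   0.001] F [1.5 0.1 0.6] g 0.6
world d [-0.0004  0.0016 -0.0953] tool d [ 0.0953 -0.0018  0.0005] rot [-0.0023 -0.0027 -0.001 ] flip True
in goal axes [ 0.0953 -0.0017  0.0002]
```

View pics/s8b.png

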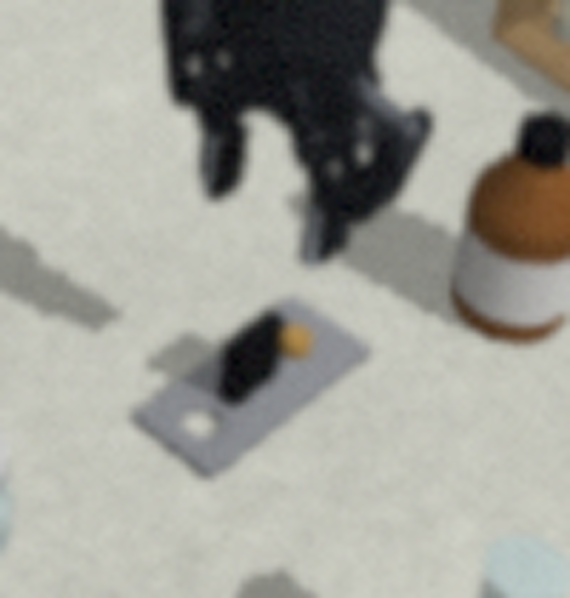

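```bash
python3 -m creep '[[0.6,[0.035,-0.0017,0],[0,-0.0027,0]],[0.6,[0.035,0,0],[0,0,0]],[0.6,[0.015,0,0],[0,0,0]],[0.6,[0.0105,0,0],[0,0,0]],[0.6,[0,0,0],[0,0,0]],[0.6,[0,0,0],[0,0,0]]]'
python3 - <<'E'
from h import *
q=[.5743,-.3202,.1435]
c,sn=np.cos(q[2]),np.sin(q[2])
goal([q[0]-.005*c,q[1]-.005*sn,.014],q[2],True)
p2=snap('side','side9'); b=cv2.imread('pics/side9.png');cv2.imwrite('pics/s9b.png',cv2.resize(b[220:325,320:420],None,fx=5.7,fy=5.7,interpolation=cv2.INTER_CUBIC))
E
```

```text
time_s: 16.65
tool_pos: [0.5688, -0.3218, 0.0133]
tool_rot: [-0.05, -0.705, -0.049, 0.706]
wrist_force: [0.1, -0.8, 0.3]
grip_width: 0.598
t 16.65 tcp [ 0.5688 -0.3218  0.0133] rx [-0.    -0.001 -1.   ] ry [ 0.139 -0.99   0.001] F [ 0.1 -0.8  0.3] g 0.598
world d [0.0006 0.0008 0.0007] tool d [-0.0007 -0.0008 -0.0007] rot [-0.0037  0.0006 -0.0012] flip True
in goal axes [-0.0007 -0.0008 -0.0007]
```

View pics/s9b.png

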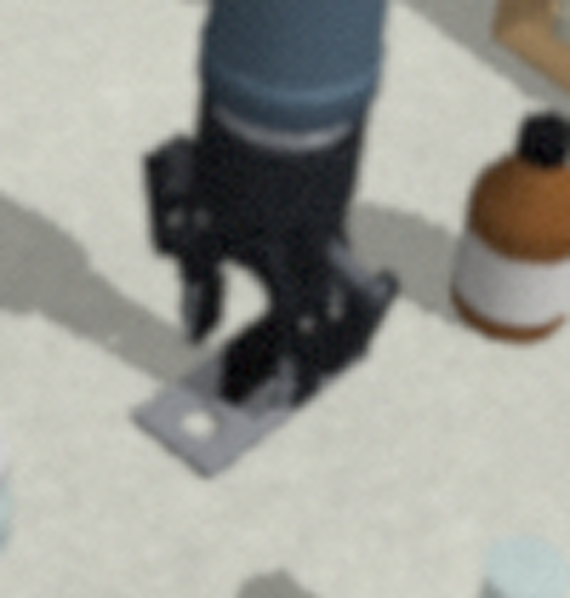

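```bash
python3 -m creep '[[0.6,[-0.0005,-0.0008,-0.0007],[-0.0037,0,0]],[0,[0,0,0],[0,0,0]],[0,[0,0,0],[0,0,0]],[0,[0,0,0],[0,0,0]],[0,[0,0,0],[0,0,0]],[0,[0,0,0],[0,0,0]],[0,[0,0,0],[0,0,0]]]'
python3 -m creep '[[0,[-0.02,0,0],[0,0,0]],[0,[-0.04,0,0],[0,0,0]],[0,[-0.045,0,0],[0,0,0]],[0,[-0.045,0,0],[0,0,0]],[0,[-0.045,0,0],[0,0,0]],[0,[-0.02,0,0],[0,0,0]],[0,[0,0,0],[0,0,0]],[0,[0,0,0],[0,0,0]]]'
python3 - <<'E'
from h import *
q=[.574,.1848,-.061]
w=rig2([(-.065,-.097,.0)],q)[0]; goal([w[0],w[1],.12],-.061,True)
p2=snap('side','side10')
E
```

```text
time_s: 17.58
tool_pos: [0.5688, -0.3208, 0.0129]
tool_rot: [-0.051, -0.705, -0.05, 0.706]
wrist_force: [-0.3, -0.6, 5.1]
grip_width: 0.129
time_s: 18.58
tool_pos: [0.568, -0.3197, 0.2263]
tool_rot: [-0.05, -0.704, -0.051, 0.707]
wrist_force: [-0.2, -0.2, -3.0]
grip_width: 0.13
t 18.57 tcp [ 0.568  -0.3197  0.2263] rx [-0.004  0.001 -1.   ] ry [ 0.143 -0.99  -0.002] F [-0.2 -0.2 -3. ] g 0.13
world d [-0.0648  0.4116 -0.1063] tool d [ 0.1069 -0.4165  0.0046] rot [0.2049 0.0044 0.0011] flip True
in goal axes [ 0.1063 -0.4069  0.0898]
```

View pics/side10.png

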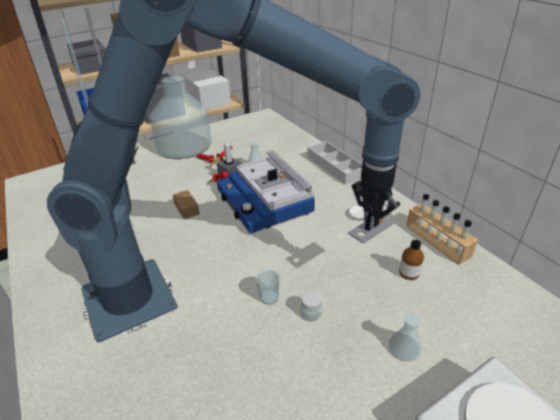

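```bash
python3 -m creep '[[0,[0,0,0],[0.1025,0.002,0]],[0,[0,0,0],[0.1025,0.002,0]],[0,[0,-0.0509,0.0112],[0,0,0]],[0,[0,-0.0509,0.0112],[0,0,0]],[0,[0,-0.0509,0.0112],[0,0,0]],[0,[0,-0.0509,0.0112],[0,0,0]],[0,[0,-0.0509,0.0112],[0,0,0]],[0,[0,-0.0509,0.0112],[0,0,0]],[0,[0,-0.0509,0.0112],[0,0,0]],[0,[0,-0.0509,0.0112],[0,0,0]]]'
python3 -m creep '[[0,[0,0,0],[0,0,0]],[0,[0,0,0],[0,0,0]],[0,[0,0,0],[0,0,0]]]'
python3 - <<'E'
from h import *
q=[.574,.1848,-.061]
w=rig2([(-.065,-.097,.0)],q)[0]; goal([w[0],w[1],.12],-.061,True)
p2=snap('side','side11')
b=cv2.imread('pics/side11.png'); cv2.imwrite('pics/s11.png',cv2.resize(b[100:240,190:330],None,fx=4.2,fy=4.2,interpolation=cv2.INTER_CUBIC))
E
```

```text
time_s: 19.88
tool_pos: [0.5033, 0.093, 0.2263]
tool_rot: [0.022, -0.707, 0.022, 0.707]
wrist_force: [0.5, 0.9, -2.6]
grip_width: 0.127
time_s: 20.25
tool_pos: [0.5045, 0.0899, 0.2268]
tool_rot: [-0.022, 0.707, -0.023, -0.706]
wrist_force: [-0.8, 0.1, -2.5]
grip_width: 0.134
t 20.25 tcp [0.5045 0.0899 0.2268] rx [ 0.001 -0.001 -1.   ] ry [-0.064 -0.998  0.001] F [-0.8  0.1 -2.5] g 0.134
world d [-0.0013  0.0021 -0.1068] tool d [ 0.1068 -0.0021  0.0015] rot [-0.0029 -0.0008 -0.0009] flip True
in goal axes [ 0.1068 -0.002   0.0014]
```

View pics/s11.png

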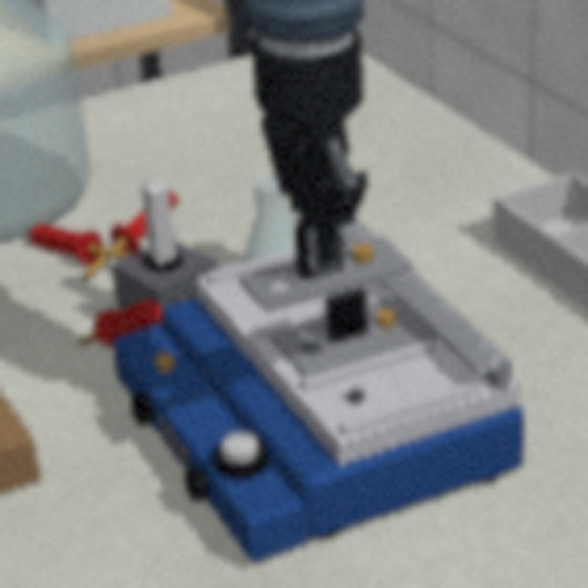

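```bash
python3 -m creep '[[0,[0.03,-0.002,0.0014],[-0.0029,0,0]],[0,[0.04,0,0],[0,0,0]],[0,[0.025,0,0],[0,0,0]],[0,[0.0118,0,0],[0,0,0]],[0,[0,0,0],[0,0,0]],[0,[0,0,0],[0,0,0]],[0,[0,0,0],[0,0,0]]]'
python3 - <<'E'
from h import *
q=[.574,.1848,-.061]
w=rig2([(-.005,-.097,.0)],q)[0]; goal([w[0],w[1],.12],-.061,True)
p=snap('side','side12')
im=p['pixels']; X=rig2([(-.029,-.097,.1215)],q)
print(blob(im,proj(p,X)[0]+[.75,1.5],4,lambda s:s[...,0]-s[...,2]-25), proj(p,X)+[.75,1.5])
b=cv2.imread('pics/side12.png'); cv2.imwrite('pics/s12.png',cv2.resize(b[130:230,210:330],None,fx=6,fy=6,interpolation=cv2.INTER_CUBIC))
E
```

```text
time_s: 21.18
tool_pos: [0.5042, 0.0938, 0.1215]
tool_rot: [-0.021, 0.708, -0.021, -0.705]
wrist_force: [-0.0, 0.6, -2.8]
grip_width: 0.131
t 21.18 tcp [0.5042 0.0938 0.1215] rx [ 0.004  0.    -1.   ] ry [-0.059 -0.998 -0.   ] F [-0.   0.6 -2.8] g 0.131
world d [ 0.0589 -0.0055 -0.0015] tool d [ 0.0018  0.002  -0.0591] rot [ 0.0024 -0.0037  0.0004] flip True
in goal axes [ 0.0015  0.0019 -0.0591]
[276.40196078 187.16830065] [[276.79541784 188.56067471]]
```

View pics/s12.png

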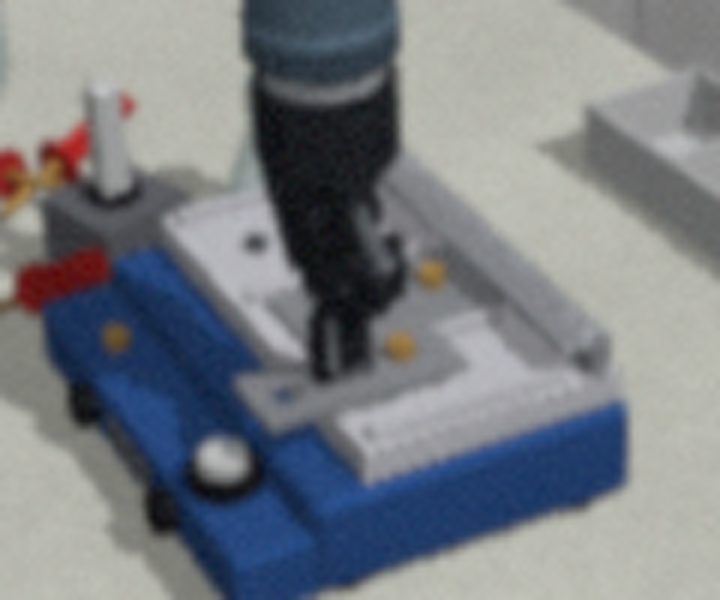

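```bash
python3 -m creep '[[0,[0.0017,0.0018,0],[0.0024,-0.0037,0]],[0,[0,0,-0.0098],[0,0,0]],[0,[0,0,-0.0098],[0,0,0]],[0,[0,0,-0.0098],[0,0,0]],[0,[0,0,-0.0098],[0,0,0]],[0,[0,0,-0.0098],[0,0,0]],[0,[0,0,-0.0098],[0,0,0]],[0,[0,0,0],[0,0,0]],[0,[0,0,0],[0,0,0]]]'
python3 - <<'E'
from h import *
q=[.574,.1848,-.061]
w=rig2([(-.005,-.097,.0)],q)[0]; goal([w[0],w[1],.12],-.061,True)
p=snap('side','side13')
goal([w[0],w[1],.12],-.061,True)
im=p['pixels']; X=rig2([(.031,-.097,.1215)],q)
print(blob(im,proj(p,X)[0]+[.75,1.5],4,lambda s:s[...,0]-s[...,2]-25), proj(p,X)+[.75,1.5])
b=cv2.imread('pics/side13.png'); cv2.imwrite('pics/s13.png',cv2.resize(b[130:230,210:330],None,fx=6,fy=6,interpolation=cv2.INTER_CUBIC))
E
```

```text
time_s: 22.35
tool_pos: [0.5616, 0.0883, 0.1186]
tool_rot: [0.021, -0.706, 0.022, 0.708]
wrist_force: [0.3, 0.4, -2.7]
grip_width: 0.126
t 22.35 tcp [0.5616 0.0883 0.1186] rx [-0.003 -0.    -1.   ] ry [-0.061 -0.998  0.   ] F [ 0.3  0.4 -2.7] g 0.126
world d [ 0.0015 -0.      0.0014] tool d [-0.0014 -0.     -0.0015] rot [ 0.0003  0.0026 -0.0002] flip True
in goal axes [-0.0014 -0.     -0.0015]
t 22.4 tcp [0.5616 0.0883 0.1187] rx [-0.002 -0.    -1.   ] ry [-0.061 -0.998  0.   ] F [-0.3  0.4 -2.5] g 0.128
world d [ 0.0015 -0.      0.0013] tool d [-0.0013 -0.0001 -0.0015] rot [ 0.0003  0.0025 -0.0002] flip True
in goal axes [-0.0013 -0.0001 -0.0015]
[292.24165342 183.42766296] [[292.80319511 183.60106144]]
```

View pics/s13.png

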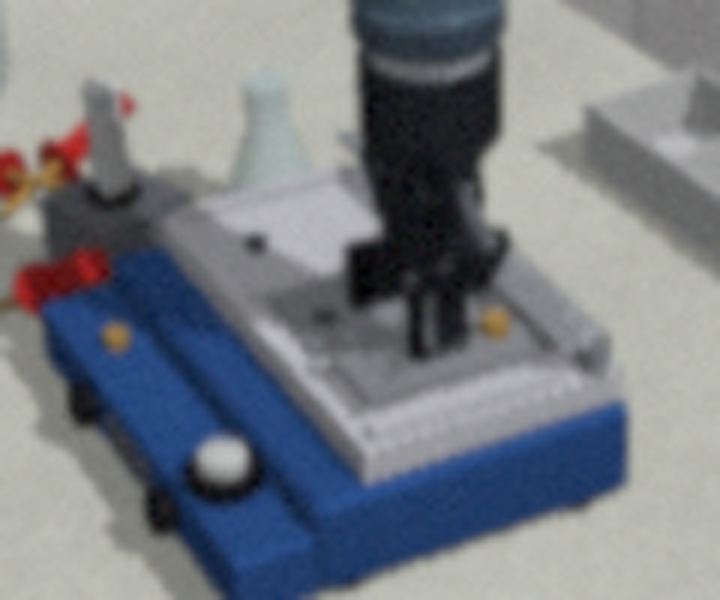

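Same signature as the medium plate; correct x by 1.5 mm and lower.

```bash
python3 -m creep '[[0,[0,0,-0.0014],[0,0.0025,0]],[0,[0.0025,0,0],[0,0,0]],[0,[0.0025,0,0],[0,0,0]],[0,[0.002,0,0],[0,0,0]],[0,[0.0012,0,0],[0,0,0]],[0,[0.001,0,0],[0,0,0]],[0,[0,0,0],[0,0,0]],[0,[0,0,0],[0,0,0]]]'
python3 - <<'E'
from h import *
q=[.574,.1848,-.061]
w=rig2([(-.005,-.097,.0)],q)[0]; goal([w[0],w[1],.108],-.061,True)
E
```

```text
time_s: 23.4
tool_pos: [0.5635, 0.0882, 0.1096]
tool_rot: [-0.021, 0.707, -0.022, -0.707]
wrist_force: [-0.2, 0.2, -2.6]
grip_width: 0.127
t 23.4 tcp [0.5635 0.0882 0.1096] rx [ 0.001 -0.    -1.   ] ry [-0.061 -0.998  0.   ] F [-0.2  0.2 -2.6] g 0.127
world d [-0.0004  0.     -0.0016] tool d [ 0.0016 -0.      0.0004] rot [ 0.0001 -0.0007 -0.    ] flip True
in goal axes [ 0.0016 -0.      0.0004]
```

```bash
python3 -m creep '[[0,[0.001,0,0.0003],[0,0,0]],[0,[0.0006,0,0],[0,0,0]],[0,[0.0005,0,0],[0,0,0]],[0,[0,0,0],[0,0,0]]]'
```

```text
time_s: 23.9
tool_pos: [0.5632, 0.0882, 0.1078]
tool_rot: [-0.021, 0.707, -0.022, -0.707]
wrist_force: [-3.2, -0.9, 4.4]
grip_width: 0.132
```

```bash
python3 -m creep '[[0.35,[0,0,0],[0,0,0]],[0.35,[0,0,0],[0,0,0]],[0.35,[0,0,0],[0,0,0]],[0.35,[-0.02,0,0],[0,0,0]],[0.35,[-0.04,0,0],[0,0,0]],[0.35,[-0.05,0,0],[0,0,0]],[0.35,[-0.05,0,0],[0,0,0]],[0.5,[-0.03,0.05,0],[0,0,0]],[0.5,[0,0.05,0],[0,0,0]],[0.5,[0,0.05,0],[0,0,0]]]'
python3 -m creep '[[0.5,[0,0.05,0],[0,0,0]],[0.5,[0,0.05,0],[0,0,0]],[0.5,[0,0,0],[0,0,0]]]'
python3 - <<'E'
from h import *
p=snap('top','top14'); p2=snap('side','side14'); goal([0.5,-.3,.12],.15,True)
b=cv2.imread('pics/top14.png')
cv2.imwrite('pics/t14a.png',cv2.resize(b[155:275,65:275],None,fx=3.8,fy=3.8,interpolation=cv2.INTER_CUBIC))
b=cv2.imread('pics/side14.png')
cv2.imwrite('pics/s14a.png',cv2.resize(b[130:235,190:325],None,fx=5.7,fy=5.7,interpolation=cv2.INTER_CUBIC))
E
```

```text
time_s: 25.15
tool_pos: [0.5539, -0.063, 0.2981]
tool_rot: [-0.021, 0.707, -0.022, -0.706]
wrist_force: [-0.0, 0.1, -0.3]
grip_width: 0.503
time_s: 25.52
tool_pos: [0.5467, -0.1668, 0.2972]
tool_rot: [0.023, -0.707, 0.025, 0.707]
wrist_force: [0.9, 0.9, 0.2]
grip_width: 0.498
t 25.62 tcp [ 0.5477 -0.1613  0.2973] rx [ 0.001  0.    -1.   ] ry [-0.062 -0.998 -0.   ] F [ 0.   0.6 -0.2] g 0.499
world d [-0.0477 -0.1387 -0.1773] tool d [0.1772 0.1415 0.0392] rot [-0.2117 -0.0006  0.0004] flip True
in goal axes [0.1773 0.1301 0.0679]
```

View pics/t14a.png

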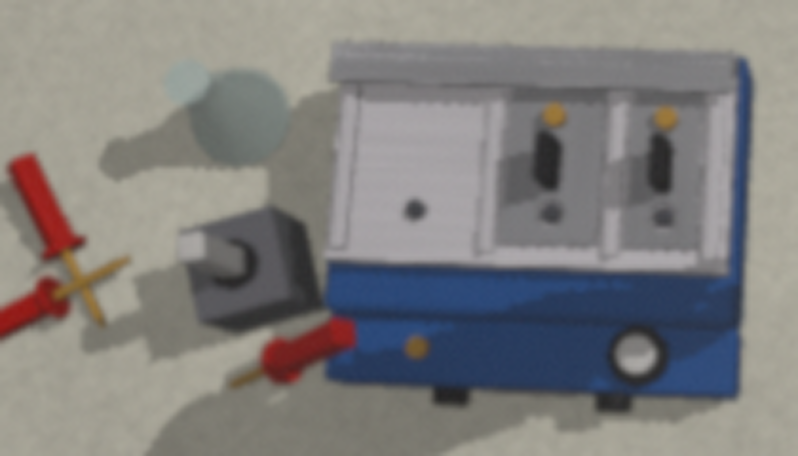

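View pics/s14a.png

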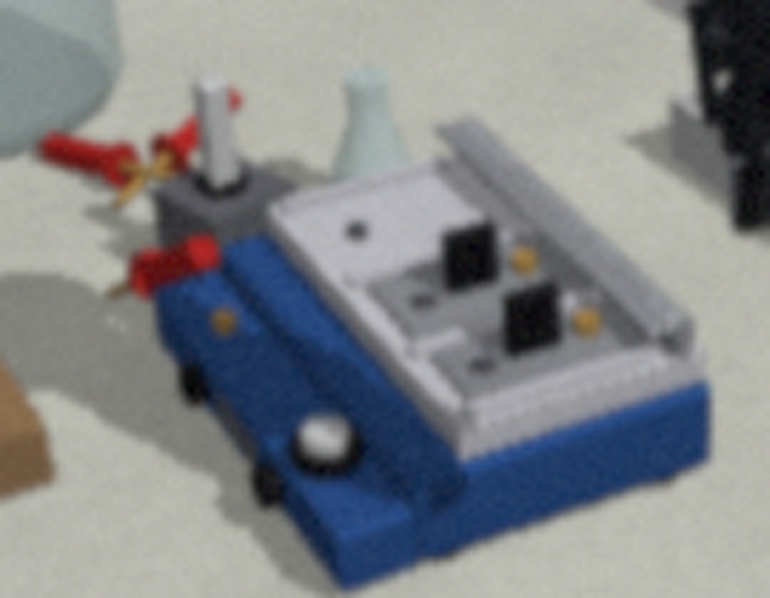

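```bash
python3 - <<'E'
from h import *
p=arm.read_camera('top'); p2=arm.read_camera('side'); q=[.574,.1848,-.061]
brass=lambda s:s[...,0]-s[...,2]-25
for y in (-.018,-.097):
  X=rig2([(.031,y,.109),(-.038,y,.103)],q)
  for pp,b in ((p,0),(p2,np.array([.75,1.5]))):
    u=proj(pp,X)+b; print(y,u[0].round(1),blob(pp['pixels'],u[0],4,brass).round(1))
print([(np.round(d['xyz'],3).tolist(),round(d['score'],2)) for d in arm.place_of(p,'stand_top')+arm.place_of(p2,'stand_top')])
print([(np.round(d['xyz'],3).tolist(),round(d['score'],2)) for d in arm.place_of(p,'probe')+arm.place_of(p2,'probe')])
b=cv2.cvtColor(np.ascontiguousarray(p['pixels']),cv2.COLOR_RGB2BGR); cv2.imwrite('pics/pa.png',cv2.resize(b[202:247,105:160],None,fx=12,fy=12,interpolation=cv2.INTER_CUBIC))
b=cv2.cvtColor(np.ascontiguousarray(p2['pixels']),cv2.COLOR_RGB2BGR); cv2.imwrite('pics/pb.png',cv2.resize(b[135:185,205:255],None,fx=12,fy=12,interpolation=cv2.INTER_CUBIC))
E
```

```text
-0.018 [210.6 184.9] [210.5 184.7]
-0.018 [281.9 176. ] [281.5 175.2]
-0.097 [240.  185.8] [239.8 185.5]
-0.097 [292.8 186.7] [292.6 185.9]
[([0.511, 0.402, 0.075], 0.89), ([0.506, 0.407, 0.072], 0.76), ([0.572, 0.185, -0.001], 0.43)]
[([0.426, 0.433, 0.003], 0.8), ([0.526, 0.507, 0.026], 0.71), ([0.508, 0.404, 0.01], 0.59), ([0.473, 0.535, 0.009], 0.55), ([0.513, 0.404, 0.01], 0.73), ([0.432, 0.434, 0.002], 0.68), ([0.476, 0.534, 0.006], 0.66), ([0.526, 0.508, 0.031], 0.6)]
```

View pics/pa.png

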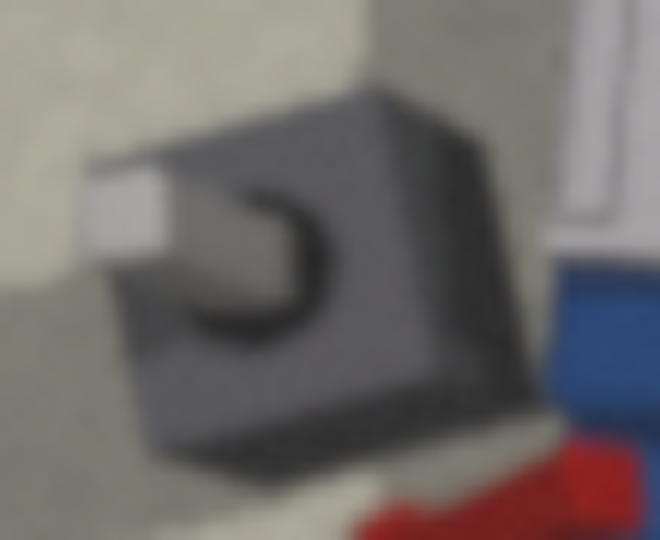

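View pics/pb.png

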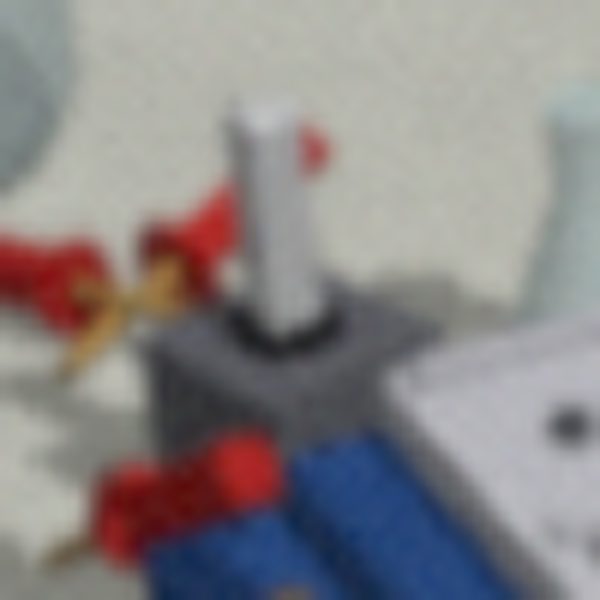

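```bash
python3 - <<'E'
from h import *
p=arm.read_camera('top'); p2=arm.read_camera('side')
print(atz(p,(114.96,219.46),.156), atz(p2,np.array((226.6,144.4))-[.75,1.5],.156))
# triangulate
c1,d1=ray(p,(114.96,219.46)); c2,d2=ray(p2,np.array((226.6,144.4))-[.75,1.5])
A=np.c_[d1,-d2]; s=np.linalg.lstsq(A,c2-c1,rcond=None)[0]; print(c1+s[0]*d1,c2+s[1]*d2)
def draw(x,y,yaw):
    c=[(a,b,z) for z in (.156,.081) for a,b in ((.01,.01),(.01,-.01),(-.01,-.01),(-.01,.01))]
    P=rig2(c,(x,y,yaw)); 
    print((x,y,yaw),((proj(p,P)-[105,202]+.5)*12-.5).round(0).tolist()); print(((proj(p2,P)+[.75,1.5]-[205,135]+.5)*12-.5).round(0).tolist())
draw(.510,.404,0)
X=np.array([[.51,.404,.075]]); print(((proj(p,X)-[105,202]+.5)*12-.5))
X=atz(p,(114.96,219.46),.156); goal([X[0],X[1],.106],-.03,True)
E
```

```text
[0.5089746  0.40255286 0.156     ] [0.50960574 0.40758459 0.156     ]
[0.50839314 0.40114442 0.15923625] [0.50721646 0.40161034 0.15922761]
(0.51, 0.404, 0) [[76.0, 166.0], [166.0, 163.0], [162.0, 256.0], [71.0, 258.0], [214.0, 223.0], [299.0, 221.0], [296.0, 308.0], [210.0, 310.0]]
[[286.0, 102.0], [313.0, 126.0], [255.0, 143.0], [228.0, 118.0], [310.0, 310.0], [336.0, 336.0], [280.0, 353.0], [254.0, 327.0]]
[[265.16883567 269.36350927]]
t 26.02 tcp [ 0.5479 -0.1606  0.2975] rx [ 0.001 -0.    -1.   ] ry [-0.06  -0.998 -0.   ] F [ 0.8 -0.4 -0.3] g 0.5
world d [-0.039   0.5632 -0.1915] tool d [ 0.1915 -0.5599  0.0726] rot [-0.0298 -0.0006  0.    ] flip True
in goal axes [ 0.1915 -0.5618  0.0558]
```

```bash
python3 -m creep '[[0.5,[0,0,0],[-0.06,0,0]],[0.5,[0,-0.0512,0.0035],[0,0,0]],[0.5,[0,-0.0512,0.0035],[0,0,0]],[0.5,[0,-0.0512,0.0035],[0,0,0]],[0.5,[0,-0.0512,0.0035],[0,0,0]],[0.5,[0,-0.0512,0.0035],[0,0,0]],[0.5,[0,-0.0512,0.0035],[0,0,0]],[0.5,[0,-0.0512,0.0035],[0,0,0]],[0.5,[0,-0.0512,0.0035],[0,0,0]],[0.5,[0,-0.0512,0.0035],[0,0,0]]]'
python3 -m creep '[[0.5,[0,-0.0512,0.0035],[0,0,0]],[0.5,[0,-0.0512,0.0035],[0,0,0]],[0.5,[0.06,0,0],[0,0,0]],[0.5,[0,0,0],[0,0,0]],[0.5,[0,0,0],[0,0,0]],[0.5,[0,0,0],[0,0,0]]]'
python3 - <<'E'
from h import *
goal([.509,.4028,.106],0,True)
p=snap('side','side15'); b=cv2.imread('pics/side15.png'); cv2.imwrite('pics/s15.png',cv2.resize(b[60:200,170:310],None,fx=4.2,fy=4.2,interpolation=cv2.INTER_CUBIC)); snap('top','top15')
E
```

```text
time_s: 27.28
tool_pos: [0.5165, 0.3012, 0.2975]
tool_rot: [-0.0, 0.707, -0.0, -0.707]
wrist_force: [0.6, -0.3, -0.5]
grip_width: 0.501
time_s: 28.02
tool_pos: [0.5113, 0.4021, 0.24]
tool_rot: [-0.002, 0.708, -0.0, -0.706]
wrist_force: [0.4, -0.1, 0.3]
grip_width: 0.5
t 28.02 tcp [0.5113 0.4021 0.24  ] rx [ 0.004  0.002 -1.   ] ry [-0.002 -1.    -0.002] F [ 0.4 -0.1  0.3] g 0.5
world d [-0.0023  0.0007 -0.134 ] tool d [ 0.134  -0.0004  0.0028] rot [-0.0022 -0.0037  0.0022] flip True
in goal axes [ 0.134  -0.0007  0.0023]
```

View pics/s15.png

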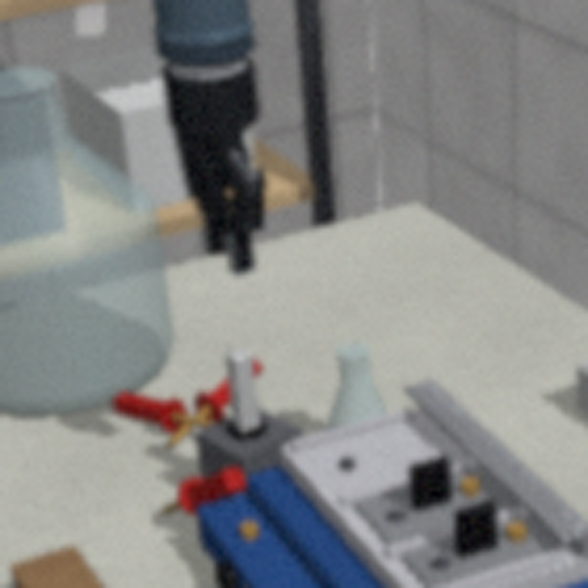

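```bash
python3 -m creep '[[0.5,[0.03,-0.0006,0.0023],[-0.002,-0.0037,0.002]],[0.5,[0.03,0,0],[0,0,0]],[0.5,[0.02,0,0],[0,0,0]],[0.5,[0,0,0],[0,0,0]],[0.5,[0,0,0],[0,0,0]]]'
python3 - <<'E'
from h import *
goal([.509,.4028,.106],0,True)
p=snap('side','side16'); b=cv2.imread('pics/side16.png'); cv2.imwrite('pics/s16.png',cv2.resize(b[90:190,190:290],None,fx=5.8,fy=5.8,interpolation=cv2.INTER_CUBIC))
E
```

```text
time_s: 28.75
tool_pos: [0.5081, 0.4031, 0.1587]
tool_rot: [-0.001, -0.707, -0.0, 0.708]
wrist_force: [-0.5, 0.8, -0.1]
grip_width: 0.502
t 28.75 tcp [0.5081 0.4031 0.1587] rx [-0.002 -0.001 -1.   ] ry [ 0.001 -1.     0.001] F [-0.5  0.8 -0.1] g 0.502
world d [ 0.0009 -0.0003 -0.0527] tool d [ 0.0527  0.0002 -0.001 ] rot [ 0.001   0.0017 -0.0007] flip True
in goal axes [ 0.0527  0.0003 -0.0009]
```

View pics/s16.png

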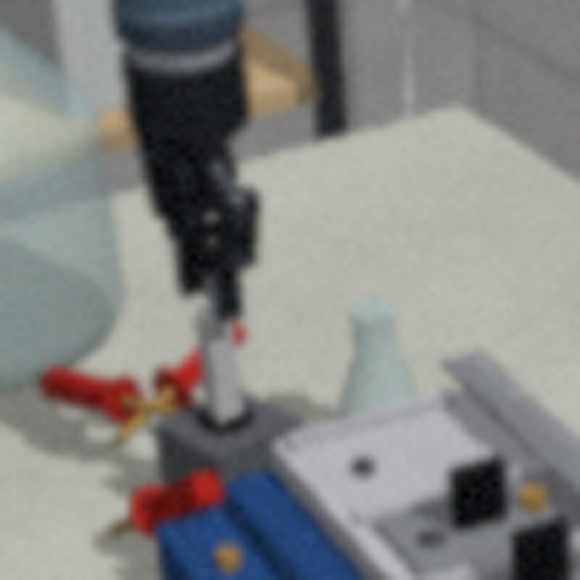

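Handle lies between the jaws; go on down and close.

```bash
python3 -m creep '[[0.5,[0.02,0,-0.0009],[0.001,0.0017,0]],[0.5,[0.02,0,0],[0,0,0]],[0.5,[0.0127,0,0],[0,0,0]],[0.5,[0,0,0],[0,0,0]],[0.5,[0,0,0],[0,0,0]],[0,[0,0,0],[0,0,0]],[0,[0,0,0],[0,0,0]],[0,[0,0,0],[0,0,0]],[0,[0,0,0],[0,0,0]],[0,[0,0,0],[0,0,0]]]'
python3 -m creep '[[0,[0,0,0],[0,0,0]]]'
python3 - <<'E'
from h import *
goal([.509,.4028,.106],0,True); print(arm.get_state()['moment'])
E
```

```text
time_s: 30.05
tool_pos: [0.5086, 0.4028, 0.1055]
tool_rot: [-0.0, -0.707, 0.0, 0.707]
wrist_force: [0.4, -0.3, 5.4]
grip_width: 0.23
time_s: 30.18
tool_pos: [0.5087, 0.4027, 0.1055]
tool_rot: [-0.0, -0.707, 0.0, 0.707]
wrist_force: [0.4, -0.6, 5.5]
grip_width: 0.226
t 30.18 tcp [0.5087 0.4027 0.1055] rx [-0.    -0.001 -1.   ] ry [ 0.    -1.     0.001] F [ 0.4 -0.6  5.5] g 0.226
world d [0.0003 0.0001 0.0005] tool d [-0.0005 -0.0001 -0.0003] rot [ 0.0001  0.0003 -0.0013] flip True
in goal axes [-0.0005 -0.0001 -0.0003]
[-0.13703717  0.06323301  0.02691232]
```

```bash
python3 -m creep '[[0,[-0.02,0,0],[0,0,0]],[0,[-0.03,0,0],[0,0,0]],[0,[-0.04,0,0],[0,0,0]],[0,[-0.04,0,0],[0,0,0]],[0,[-0.01,0,0],[0,0,0]],[0,[0,0,0],[0,0,0]],[0,[0,0,0],[0,0,0]]]'
python3 - <<'E'
from h import *
q=[.574,.1848,-.061]
w=rig2([(-.132,.08,.065)],q)[0]; print(w); goal([w[0],w[1],.065+.0955+.03],0,True)
p=snap('side','side17'); b=cv2.imread('pics/side17.png'); cv2.imwrite('pics/s17.png',cv2.resize(b[90:200,190:290],None,fx=5.4,fy=5.4,interpolation=cv2.INTER_CUBIC)); 
s,t,R=st(); X=[t[0],t[1],t[2]-.0955]; print((proj(p,X)+[.75,1.5]-[190,90])*5.4)
E
```

```text
time_s: 31.05
tool_pos: [0.5077, 0.4018, 0.2429]
tool_rot: [-0.002, -0.706, 0.001, 0.708]
wrist_force: [0.1, 1.1, -1.5]
grip_width: 0.225
[0.44712248 0.27269821 0.065     ]
t 31.05 tcp [0.5077 0.4018 0.2429] rx [-0.004 -0.004 -1.   ] ry [ 0.    -1.     0.004] F [ 0.1  1.1 -1.5] g 0.225
world d [-0.0605 -0.1291 -0.0524] tool d [0.0532 0.1288 0.0604] rot [ 0.0002  0.0036 -0.0042] flip True
in goal axes [0.0524 0.1291 0.0605]
[[199.86078238 308.7826098 ]]
```

View pics/s17.png

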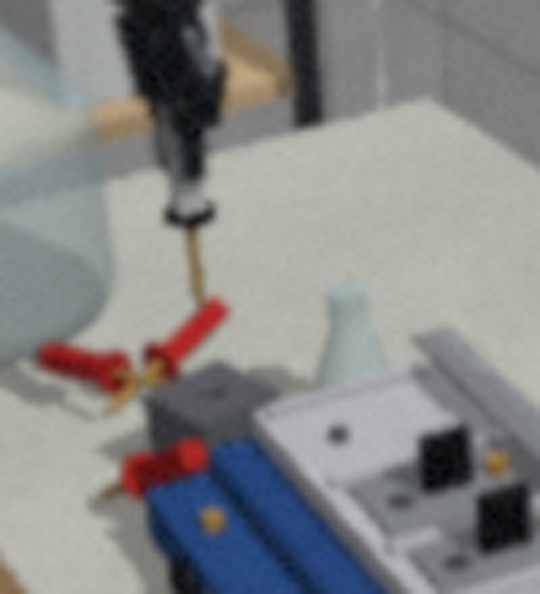

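```bash
python3 -m creep '[[0,[0,0.043,0.0202],[0,0.0036,-0.004]],[0,[0,0.043,0.0202],[0,0,0]],[0,[0,0.043,0.0202],[0,0,0]],[0,[0.02,0,0],[0,0,0]],[0,[0.02,0,0],[0,0,0]],[0,[0.01,0,0],[0,0,0]],[0,[0,0,0],[0,0,0]],[0,[0,0,0],[0,0,0]]]'
python3 - <<'E'
from h import *
q=[.574,.1848,-.061]
w=rig2([(-.132,.08,.065)],q)[0]; goal([w[0],w[1],.065+.0955],0,True)
p=snap('side','side18'); b=cv2.imread('pics/side18.png'); cv2.imwrite('pics/s18.png',cv2.resize(b[130:220,185:275],None,fx=6,fy=6,interpolation=cv2.INTER_CUBIC)); 
snap('top','top18')
s,t,R=st(); X=[t[0],t[1],t[2]-.0955]; print((proj(p,X)+[.75,1.5]-[185,130])*6)
E
```

```text
time_s: 32.1
tool_pos: [0.4482, 0.2741, 0.195]
tool_rot: [-0.001, 0.708, 0.001, -0.706]
wrist_force: [0.1, 0.7, -0.4]
grip_width: 0.227
t 32.1 tcp [0.4482 0.2741 0.195 ] rx [ 0.003  0.002 -1.   ] ry [ 0.    -1.    -0.002] F [ 0.1  0.7 -0.4] g 0.227
world d [-0.0011 -0.0014 -0.0345] tool d [0.0345 0.0015 0.0012] rot [ 0.0004 -0.0027  0.0024] flip True
in goal axes [0.0345 0.0014 0.0011]
[[260.36775818 285.53372289]]
```

View pics/s18.png

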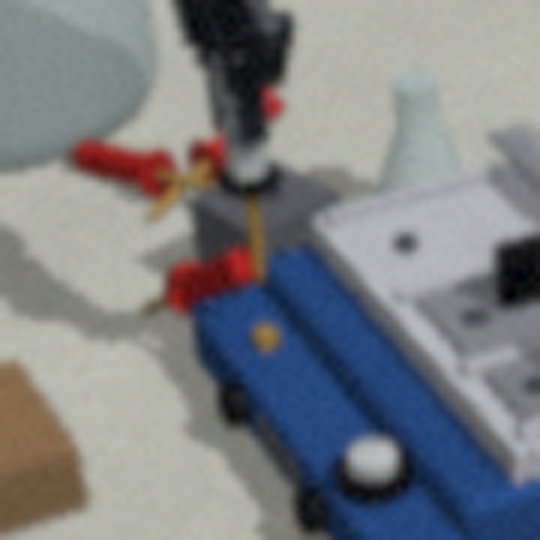

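View pics/top18.png

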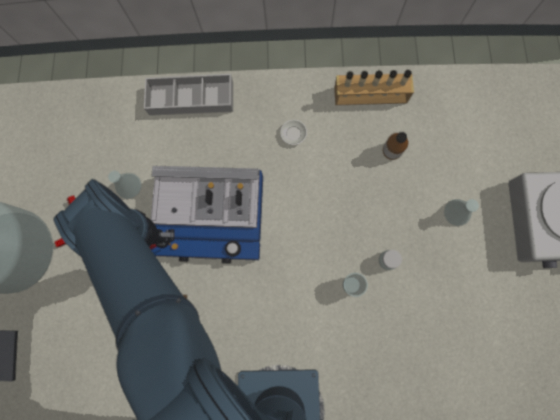

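```bash
python3 -m creep '[[0,[0.012,0.0014,0.0011],[0,-0.0027,0.0024]],[0,[0.012,0,0],[0,0,0]],[0,[0.005,0,0],[0,0,0]],[0,[0.002,0,0],[0,0,0]],[0,[0,0,0],[0,0,0]],[0,[0,0,0],[0,0,0]]]'
python3 - <<'E'
from h import *
q=[.574,.1848,-.061]
w=rig2([(-.132,.08,.065)],q)[0]; goal([w[0],w[1],.065+.0955],0,True)
E
```

```text
time_s: 32.95
tool_pos: [0.447, 0.2725, 0.1638]
tool_rot: [-0.0, -0.707, -0.0, 0.707]
wrist_force: [0.3, -0.2, -1.0]
grip_width: 0.229
t 32.95 tcp [0.447  0.2725 0.1638] rx [-0. -0. -1.] ry [ 0. -1.  0.] F [ 0.3 -0.2 -1. ] g 0.229
world d [ 0.0001  0.0002 -0.0033] tool d [ 0.0033 -0.0002 -0.0001] rot [ 0.0002  0.     -0.0002] flip True
in goal axes [ 0.0033 -0.0002 -0.0001]
```

```bash
python3 -m creep '[[0,[0.0015,0,0],[0,0,0]],[0,[0.001,0,0],[0,0,0]],[0,[0.0008,0,0],[0,0,0]],[0,[0,0,0],[0,0,0]]]'
```

```text
time_s: 33.45
tool_pos: [0.4469, 0.2723, 0.1604]
tool_rot: [-0.0, -0.707, 0.0, 0.707]
wrist_force: [-0.3, -0.9, 0.8]
grip_width: 0.224
```

```bash
python3 -m creep '[[0,[0.0006,0,0],[0,0,0]],[0,[0,0,0],[0,0,0]],[0,[0,0,0],[0,0,0]]]'; python3 -c "
from rig import arm
p=arm.read_camera('side');s=arm.get_state();print(s['wrist_force'],s['tool_pos'])
import cv2,numpy as np
b=cv2.cvtColor(np.ascontiguousarray(p['pixels']),cv2.COLOR_RGB2BGR);cv2.imwrite('pics/s19.png',cv2.resize(b[130:220,185:275],None,fx=6,fy=6,interpolation=cv2.INTER_CUBIC))"
```

```text
time_s: 33.83
tool_pos: [0.447, 0.2724, 0.1602]
tool_rot: [-0.0, -0.707, 0.0, 0.707]
wrist_force: [-1.5, -1.1, 4.7]
grip_width: 0.227
[-1.80666966 -0.56950899  5.61889871] [0.44700496 0.27238815 0.16017359]
```

View pics/s19.png

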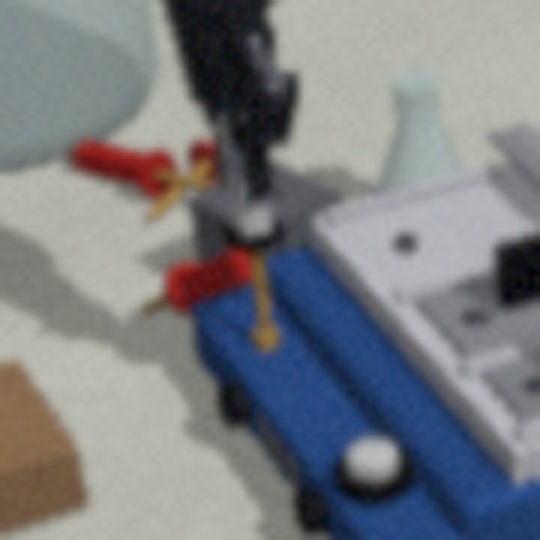

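```bash
python3 -m creep '[[0,[-0.01,0,0],[0,0,0]],[0,[-0.03,0,0],[0,0,0]],[0,[-0.04,0,0],[0,0,0]],[0,[-0.03,0,0],[0,0,0]],[0,[0,0,0],[0,0,0]]]'
python3 - <<'E'
from h import *
q=[.574,.1848,-.061]
w=rig2([(.031,-.097,.11)],q)[0]; print(w); goal([w[0],w[1],.11+.0955],0,True)
E
```

```text
time_s: 34.5
tool_pos: [0.4482, 0.2734, 0.2723]
tool_rot: [-0.001, 0.709, 0.001, -0.706]
wrist_force: [0.2, -0.5, -1.5]
grip_width: 0.229
[0.59902901 0.08609059 0.11      ]
t 34.5 tcp [0.4482 0.2734 0.2723] rx [ 0.004  0.002 -1.   ] ry [ 0.    -1.    -0.002] F [ 0.2 -0.5 -1.5] g 0.229
world d [ 0.1509 -0.1873 -0.0668] tool d [ 0.067   0.1875 -0.1506] rot [ 0.0001 -0.004   0.0023] flip True
in goal axes [ 0.0668  0.1873 -0.1509]
```

```bash
python3 -m creep '[[0,[0,0.0374,-0.0301],[0,-0.004,0.0023]],[0,[0,0.0374,-0.0301],[0,0,0]],[0,[0,0.0374,-0.0301],[0,0,0]],[0,[0,0.0374,-0.0301],[0,0,0]],[0,[0,0.0374,-0.0301],[0,0,0]],[0,[0.02,0,0],[0,0,0]],[0,[0.016,0,0],[0,0,0]],[0,[0,0,0],[0,0,0]],[0,[0,0,0],[0,0,0]]]'
python3 - <<'E'
from h import *
q=[.574,.1848,-.061]
w=rig2([(.031,-.097,.11)],q)[0]; goal([w[0],w[1],.11+.0955],0,True)
p=snap('side','side20'); b=cv2.imread('pics/side20.png'); cv2.imwrite('pics/s20.png',cv2.resize(b[120:220,220:320],None,fx=6,fy=6,interpolation=cv2.INTER_CUBIC)); 
snap('top','top20')
goal([w[0],w[1],.11+.0955],0,True)
E
```

```text
time_s: 35.62
tool_pos: [0.5972, 0.0862, 0.2339]
tool_rot: [-0.001, -0.706, 0.0, 0.709]
wrist_force: [1.1, -0.2, 0.1]
grip_width: 0.227
t 35.62 tcp [0.5972 0.0862 0.2339] rx [-0.004 -0.002 -1.   ] ry [ 0.002 -1.     0.002] F [ 1.1 -0.2  0.1] g 0.227
world d [ 0.0019 -0.0001 -0.0284] tool d [ 0.0283  0.     -0.002 ] rot [ 0.0015  0.0042 -0.0025] flip True
in goal axes [ 0.0284  0.0001 -0.0019]
t 35.73 tcp [0.5976 0.0859 0.2343] rx [-0.003 -0.002 -1.   ] ry [ 0.001 -1.     0.002] F [-0.2  0.4 -1.6] g 0.227
world d [ 0.0015  0.0002 -0.0288] tool d [ 0.0288 -0.0002 -0.0016] rot [ 0.001   0.0031 -0.0025] flip True
in goal axes [ 0.0288 -0.0002 -0.0015]
```

View pics/s20.png

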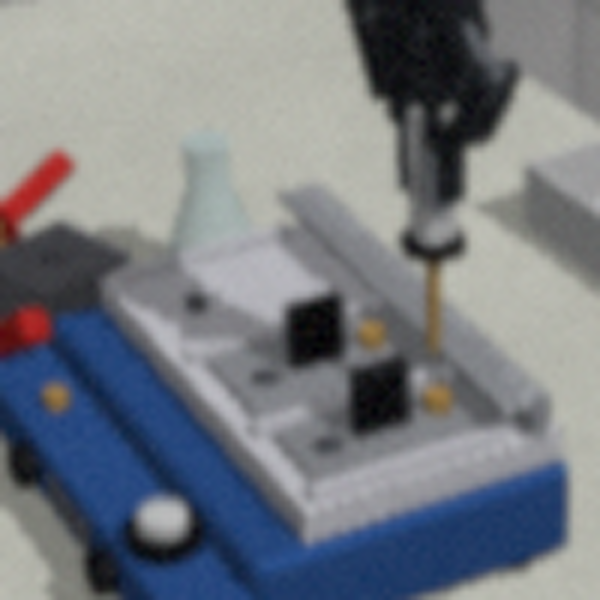

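```bash
python3 -m creep '[[0,[0.012,0,-0.0012],[0.001,0.002,-0.0025]],[0,[0.008,0,0],[0,0,0]],[0,[0.004,0,0],[0,0,0]],[0,[0.0015,0,0],[0,0,0]],[0,[0,0,0],[0,0,0]],[0,[0,0,0],[0,0,0]]]'
python3 - <<'E'
from h import *
q=[.574,.1848,-.061]
w=rig2([(.031,-.097,.11)],q)[0]; goal([w[0],w[1],.11+.0955],0,True)
E
```

```text
time_s: 36.48
tool_pos: [0.5985, 0.0853, 0.2083]
tool_rot: [0.0, -0.706, 0.0, 0.708]
wrist_force: [0.1, 0.0, -0.8]
grip_width: 0.228
t 36.48 tcp [0.5985 0.0853 0.2083] rx [-0.002 -0.    -1.   ] ry [-0.001 -1.     0.   ] F [ 0.1  0.  -0.8] g 0.228
world d [ 0.0005  0.0008 -0.0028] tool d [ 0.0028 -0.0008 -0.0005] rot [-0.0009  0.0021 -0.0002] flip True
in goal axes [ 0.0028 -0.0008 -0.0005]
```

```bash
python3 -m creep '[[0,[0.0015,-0.0005,0],[0,0,0]],[0,[0.001,0,0],[0,0,0]],[0,[0.0008,0,0],[0,0,0]],[0,[0,0,0],[0,0,0]],[0,[0,0,0],[0,0,0]]]'
```

```text
time_s: 37.1
tool_pos: [0.5986, 0.0858, 0.2052]
tool_rot: [0.0, -0.706, 0.0, 0.708]
wrist_force: [-0.9, -0.5, 5.9]
grip_width: 0.225
```

```bash
python3 -m creep '[[0,[0,0,0],[0,0,0]]]'; python3 - <<'E'
from h import *
p=snap('side','side21'); b=cv2.imread('pics/side21.png'); cv2.imwrite('pics/s21.png',cv2.resize(b[120:220,220:320],None,fx=6,fy=6,interpolation=cv2.INTER_CUBIC)); 
q=[.574,.1848,-.061]
w=rig2([(.031,-.018,.11)],q)[0]; goal([w[0],w[1],.11+.0955],0,True)
E
```

```text
time_s: 37.22
tool_pos: [0.5986, 0.0858, 0.2052]
tool_rot: [0.0, -0.706, 0.0, 0.708]
wrist_force: [-1.1, -1.2, 5.5]
grip_width: 0.225
t 37.27 tcp [0.5986 0.0859 0.2052] rx [-0.002 -0.    -1.   ] ry [-0.001 -1.     0.   ] F [-1.6 -1.1  5.7] g 0.229
world d [0.0053 0.0791 0.0003] tool d [-0.0003 -0.0791 -0.0052] rot [-0.0009  0.0019 -0.0002] flip True
in goal axes [-0.0003 -0.0791 -0.0053]
```

View pics/s21.png

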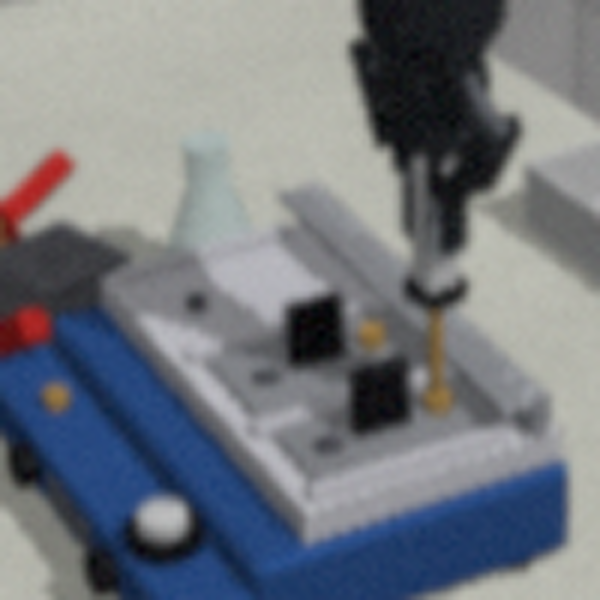

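```bash
python3 -m creep '[[0,[-0.01,0,0],[0,0,0]],[0,[-0.02,0,0],[0,0,0]],[0,[0,-0.0396,-0.0026],[0,0,0]],[0,[0,-0.0395,-0.0027],[0,0,0]],[0,[0,0,0],[0,0,0]],[0,[0.012,0,0],[0,0,0]],[0,[0.01,0,0],[0,0,0]],[0,[0.0045,0,0],[0,0,0]],[0,[0,0,0],[0,0,0]],[0,[0,0,0],[0,0,0]]]'
python3 - <<'E'
from h import *
q=[.574,.1848,-.061]
w=rig2([(.031,-.018,.11)],q)[0]; goal([w[0],w[1],.11+.0955],0,True)
p=snap('side','side22'); b=cv2.imread('pics/side22.png'); cv2.imwrite('pics/s22.png',cv2.resize(b[120:220,220:320],None,fx=6,fy=6,interpolation=cv2.INTER_CUBIC)); 
E
```

```text
time_s: 38.52
tool_pos: [0.604, 0.1647, 0.2084]
tool_rot: [0.0, -0.706, 0.0, 0.708]
wrist_force: [-0.0, 0.9, -1.7]
grip_width: 0.231
t 38.52 tcp [0.604  0.1647 0.2084] rx [-0.002 -0.    -1.   ] ry [-0.001 -1.     0.   ] F [-0.   0.9 -1.7] g 0.231
world d [-0.0001  0.0002 -0.0029] tool d [ 0.0029 -0.0002  0.0001] rot [-0.0012  0.0021 -0.0001] flip True
in goal axes [ 0.0029 -0.0002  0.0001]
```

View pics/s22.png

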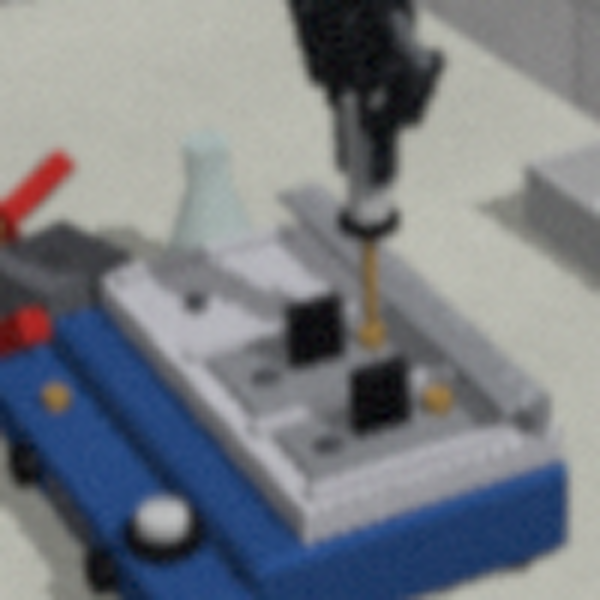

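```bash
python3 -m creep '[[0,[0.0015,0,0],[0,0,0]],[0,[0.001,0,0],[0,0,0]],[0,[0.0009,0,0],[0,0,0]],[0,[0,0,0],[0,0,0]],[0,[0,0,0],[0,0,0]],[0,[0,0,0],[0,0,0]]]'
```

```text
time_s: 39.33
tool_pos: [0.6039, 0.1649, 0.2052]
tool_rot: [0.0, -0.706, 0.0, 0.708]
wrist_force: [-0.5, -0.6, 5.1]
grip_width: 0.229
```

```bash
python3 -m creep '[[0,[-0.01,0,0],[0,0,0]],[0,[-0.025,0,0],[0,0,0]],[0,[-0.025,0,0],[0,0,0]],[0,[0,-0.0397,0.0159],[0,0,0]],[0,[0,-0.0397,0.0159],[0,0,0]],[0,[0,-0.0397,0.0159],[0,0,0]],[0,[0,-0.0397,0.0159],[0,0,0]],[0,[0,-0.0397,0.0159],[0,0,0]],[0,[0,-0.0397,0.0159],[0,0,0]],[0,[0,0,0],[0,0,0]]]'
python3 -m creep '[[0,[0,0,0],[0,0,0]],[0,[0,0,0],[0,0,0]]]'
python3 - <<'E'
from h import *
goal([.5088,.403,.1055],0,True)
p=snap('side','side23'); b=cv2.imread('pics/side23.png'); cv2.imwrite('pics/s23.png',cv2.resize(b[90:200,190:290],None,fx=5.4,fy=5.4,interpolation=cv2.INTER_CUBIC)); 
goal([.5088,.403,.1055],0,True)
E
```

```text
time_s: 40.58
tool_pos: [0.5053, 0.4078, 0.265]
tool_rot: [-0.001, -0.706, -0.003, 0.709]
wrist_force: [0.5, -0.7, -1.5]
grip_width: 0.229
time_s: 40.83
tool_pos: [0.5097, 0.4016, 0.2648]
tool_rot: [0.001, -0.706, 0.002, 0.708]
wrist_force: [-0.7, -0.2, -0.6]
grip_width: 0.23
t 40.83 tcp [0.5097 0.4016 0.2648] rx [-0.002 -0.001 -1.   ] ry [-0.003 -1.     0.001] F [-0.7 -0.2 -0.6] g 0.23
world d [-0.0009  0.0014 -0.1593] tool d [ 0.1593 -0.0016  0.0005] rot [-0.0031  0.0021 -0.0013] flip True
in goal axes [ 0.1593 -0.0014  0.0009]
t 40.88 tcp [0.5096 0.4017 0.2649] rx [-0.002 -0.001 -1.   ] ry [-0.003 -1.     0.001] F [-0.   0.4 -1.2] g 0.224
world d [-0.0008  0.0013 -0.1594] tool d [ 0.1594 -0.0014  0.0005] rot [-0.0031  0.0022 -0.001 ] flip True
in goal axes [ 0.1594 -0.0013  0.0008]
```

View pics/s23.png

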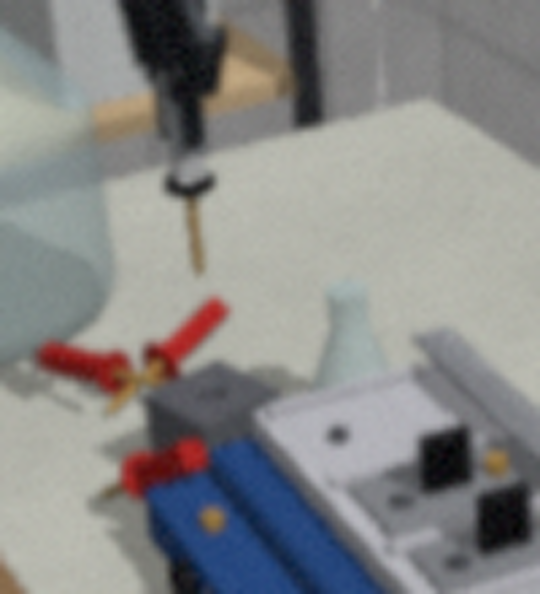

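```bash
python3 -m creep '[[0,[0.03,-0.001,0.0006],[-0.003,0.002,-0.001]],[0,[0.03,0,0],[0,0,0]],[0,[0.015,0,0],[0,0,0]],[0,[0,0,0],[0,0,0]],[0,[0,0,0],[0,0,0]]]'
python3 - <<'E'
from h import *
goal([.5088,.403,.1055],0,True)
p=snap('side','side24'); b=cv2.imread('pics/side24.png'); cv2.imwrite('pics/s24.png',cv2.resize(b[110:200,190:280],None,fx=6,fy=6,interpolation=cv2.INTER_CUBIC)); 
E
```

```text
time_s: 41.5
tool_pos: [0.5087, 0.4046, 0.1913]
tool_rot: [-0.0, 0.707, 0.001, -0.707]
wrist_force: [-0.6, -0.7, -1.9]
grip_width: 0.228
t 41.5 tcp [0.5087 0.4046 0.1913] rx [ 0.001  0.002 -1.   ] ry [ 0.002 -1.    -0.002] F [-0.6 -0.7 -1.9] g 0.228
world d [ 0.0001 -0.0016 -0.0858] tool d [0.0858 0.0018 0.    ] rot [ 0.0017 -0.001   0.0021] flip True
in goal axes [ 0.0858  0.0016 -0.0001]
```

View pics/s24.png

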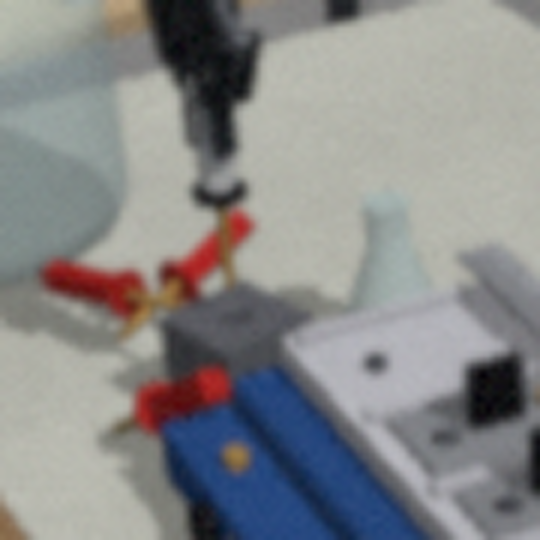

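```bash
python3 -m creep '[[0,[0,0.0014,-0.001],[0.0017,-0.001,0.002]],[0,[0.015,0,0],[0,0,0]],[0,[0.015,0,0],[0,0,0]],[0,[0.005,0,0],[0,0,0]],[0,[0,0,0],[0,0,0]]]'
python3 - <<'E'
from h import *
goal([.5088,.403,.1055],0,True)
E
```

```text
time_s: 42.18
tool_pos: [0.5085, 0.4025, 0.1541]
tool_rot: [-0.001, -0.706, 0.001, 0.708]
wrist_force: [0.2, -0.3, -0.8]
grip_width: 0.23
t 42.17 tcp [0.5085 0.4025 0.1541] rx [-0.003 -0.002 -1.   ] ry [ 0.001 -1.     0.002] F [ 0.2 -0.3 -0.8] g 0.23
world d [ 0.0003  0.0005 -0.0486] tool d [ 0.0486 -0.0006 -0.0004] rot [ 0.0005  0.0027 -0.0021] flip True
in goal axes [ 0.0486 -0.0005 -0.0003]
```

Tip (z≈0.059) is below the mouth with no side force; continue.

```bash
python3 -m creep '[[0,[0.015,-0.0005,-0.0003],[0,0.0015,-0.001]],[0,[0.015,0,0],[0,0,0]],[0,[0.01,0,0],[0,0,0]],[0,[0.005,0,0],[0,0,0]],[0,[0,0,0],[0,0,0]],[0,[0,0,0],[0,0,0]]]'
python3 - <<'E'
from h import *
goal([.5088,.403,.1055],0,True)
E
```

```text
time_s: 42.92
tool_pos: [0.5095, 0.4035, 0.1104]
tool_rot: [0.0, 0.707, 0.0, -0.707]
wrist_force: [0.8, 0.8, -1.7]
grip_width: 0.223
t 42.92 tcp [0.5095 0.4035 0.1104] rx [ 0.001  0.    -1.   ] ry [ 0. -1. -0.] F [ 0.8  0.8 -1.7] g 0.223
world d [-0.0007 -0.0005 -0.0049] tool d [0.0049 0.0005 0.0007] rot [ 0.0004 -0.0006  0.0003] flip True
in goal axes [0.0049 0.0005 0.0007]
```

```bash
python3 -m creep '[[0,[0.002,0,0],[0,0,0]],[0,[0.002,0,0],[0,0,0]],[0,[0.0008,0,0],[0,0,0]],[0,[0,0,0],[0,0,0]]]'
```

```text
time_s: 43.42
tool_pos: [0.5092, 0.4032, 0.1055]
tool_rot: [0.0, 0.707, 0.0, -0.707]
wrist_force: [-1.6, -0.8, 3.2]
grip_width: 0.228
```

Collar seated (upward force). Release and back away upwards.

```bash
python3 -m creep '[[0.5,[0,0,0],[0,0,0]],[0.5,[0,0,0],[0,0,0]],[0.5,[0,0,0],[0,0,0]],[0.5,[-0.02,0,0],[0,0,0]],[0.5,[-0.04,0,0],[0,0,0]],[0.5,[-0.05,0,0],[0,0,0]],[0.3,[-0.03,0,0],[0,0,0]],[0,[0,0.05,0],[0,0,0]],[0,[0,0.05,0],[0,0,0]],[0,[0,0.05,0],[0,0,0]]]'
python3 -m creep '[[0,[0,0.05,0.02],[0,0,0]],[0,[0,0.05,0.02],[0,0,0]],[0,[0,0.05,0.02],[0,0,0]],[0,[0,0,0],[0,0,0]],[0,[0,0,0],[0,0,0]]]'
python3 - <<'E'
from h import *
q=[.574,.1848,-.061]
p=snap('side','side25'); b=cv2.imread('pics/side25.png'); cv2.imwrite('pics/s25.png',cv2.resize(b[130:235,190:325],None,fx=5.7,fy=5.7,interpolation=cv2.INTER_CUBIC)); 
p=snap('top','top25');  b=cv2.imread('pics/top25.png')
cv2.imwrite('pics/t25.png',cv2.resize(b[155:275,65:275],None,fx=3.8,fy=3.8,interpolation=cv2.INTER_CUBIC))
w=rig2([(-.132,-.08,.065)],q)[0]; print(w);goal([w[0],w[1],.1],0,True)
E
```

```text
time_s: 44.68
tool_pos: [0.5095, 0.2519, 0.2468]
tool_rot: [0.0, 0.708, 0.0, -0.706]
wrist_force: [1.3, -0.5, 0.3]
grip_width: 0.0
time_s: 45.3
tool_pos: [0.45, 0.104, 0.2465]
tool_rot: [0.0, 0.708, 0.0, -0.706]
wrist_force: [-0.3, 0.6, -0.9]
grip_width: 0.003
[0.43736854 0.1129958  0.065     ]
t 45.4 tcp [0.4499 0.1048 0.2459] rx [ 0.001  0.001 -1.   ] ry [ 0.002 -1.    -0.001] F [-0.1  0.1 -0.6] g 0.002
world d [-0.0126  0.0082 -0.1459] tool d [ 0.1459 -0.0082  0.0127] rot [ 0.0024 -0.0013  0.0007] flip True
in goal axes [ 0.1459 -0.0082  0.0126]
```

View pics/s25.png

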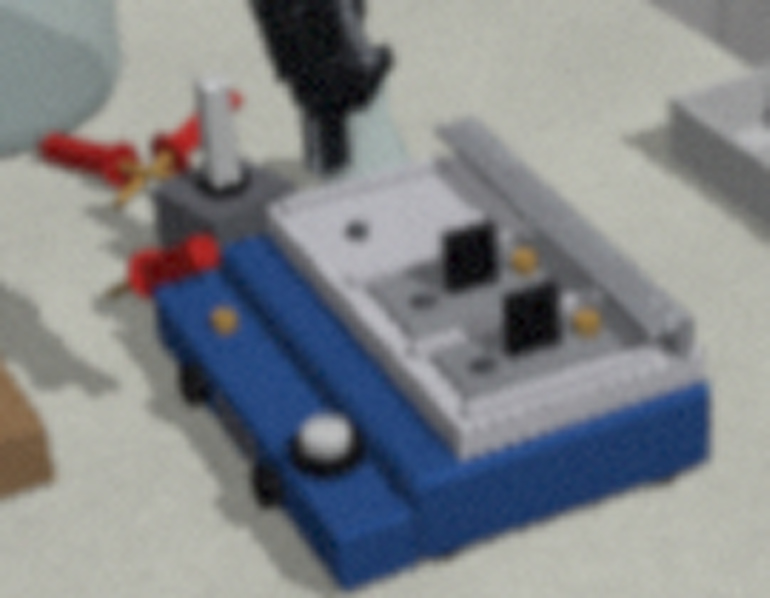

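View pics/t25.png

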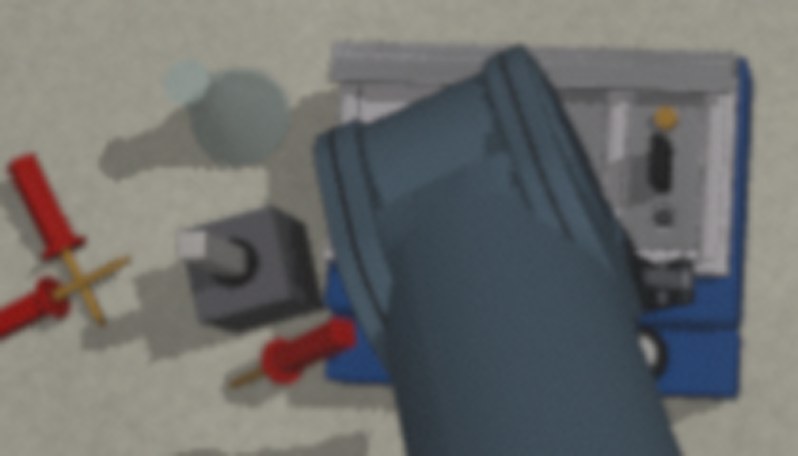

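```bash
python3 -m creep '[[0,[0.04,-0.0082,0.0115],[0,0,0]],[0,[0.05,0,0],[0,0,0]],[0,[0.04,0,0],[0,0,0]],[0,[0.015,0,0],[0,0,0]],[0,[0.008,0,0],[0,0,0]],[0,[0,0,0],[0,0,0]],[0,[0,0,0],[0,0,0]]]'
python3 - <<'E'
from h import *
goal([.4385,.113,.079],0,True)
p=snap('side','side26'); b=cv2.imread('pics/side26.png'); cv2.imwrite('pics/s26.png',cv2.resize(b[130:235,190:325],None,fx=5.7,fy=5.7,interpolation=cv2.INTER_CUBIC)); 
E
```

```text
time_s: 46.28
tool_pos: [0.4388, 0.1117, 0.0933]
tool_rot: [0.0, 0.708, 0.0, -0.706]
wrist_force: [-0.1, -1.1, 0.1]
grip_width: 0.0
t 46.27 tcp [0.4388 0.1117 0.0933] rx [ 0.002  0.    -1.   ] ry [ 0. -1. -0.] F [-0.1 -1.1  0.1] g 0.0
world d [-0.0003  0.0013 -0.0143] tool d [ 0.0143 -0.0013  0.0003] rot [ 0.0004 -0.0021  0.0002] flip True
in goal axes [ 0.0143 -0.0013  0.0003]
```

View pics/s26.png

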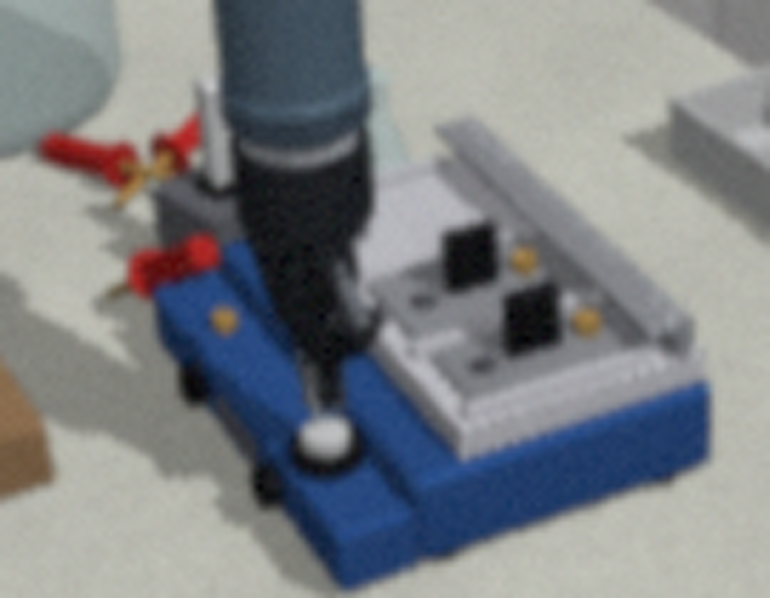

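Centred over the button. Press in small steps watching force.

```bash
python3 -m creep '[[0,[0.006,-0.001,0],[0,0,0]],[0,[0.005,0,0],[0,0,0]],[0,[0.003,0,0],[0,0,0]],[0,[0,0,0],[0,0,0]]]'; python3 -m creep '[[0,[0.002,0,0],[0,0,0]],[0,[0,0,0],[0,0,0]]]';  python3 -m creep '[[0,[0.002,0,0],[0,0,0]],[0,[0,0,0],[0,0,0]]]'
```

```text
time_s: 46.82
tool_pos: [0.4376, 0.1123, 0.0779]
tool_rot: [-0.0, -0.707, 0.0, 0.707]
wrist_force: [-0.3, -0.2, -0.1]
grip_width: 0.0
time_s: 47.08
tool_pos: [0.4379, 0.1124, 0.0763]
tool_rot: [0.0, 0.707, 0.0, -0.707]
wrist_force: [-0.2, -0.5, 2.3]
grip_width: 0.002
time_s: 47.32
tool_pos: [0.4379, 0.1124, 0.0742]
tool_rot: [0.0, 0.707, 0.0, -0.707]
wrist_force: [0.2, -1.0, 2.7]
grip_width: 0.0
```

```bash
python3 -m creep '[[0,[0.0015,0,0],[0,0,0]],[0,[0.001,0,0],[0,0,0]],[0,[0,0,0],[0,0,0]]]';  python3 -m creep '[[0,[0.001,0,0],[0,0,0]],[0,[0,0,0],[0,0,0]]]'
```

```text
time_s: 47.7
tool_pos: [0.438, 0.1124, 0.0718]
tool_rot: [0.0, 0.707, 0.0, -0.707]
wrist_force: [-1.1, -0.8, 3.6]
grip_width: 0.001
time_s: 47.95
tool_pos: [0.438, 0.1124, 0.071]
tool_rot: [0.0, 0.707, 0.0, -0.707]
wrist_force: [-1.0, -0.4, 8.6]
grip_width: 0.0
```

```bash
python3 -m creep '[[0,[0.0007,0,0],[0,0,0]],[0,[0,0,0],[0,0,0]],[0,[0,0,0],[0,0,0]]]'
python3 - <<'E'
from h import *
p=snap('side','side27'); b=cv2.imread('pics/side27.png'); cv2.imwrite('pics/s27.png',cv2.resize(b[130:235,190:325],None,fx=5.7,fy=5.7,interpolation=cv2.INTER_CUBIC)); 
E
```

```text
time_s: 48.32
tool_pos: [0.438, 0.1124, 0.0709]
tool_rot: [0.0, 0.707, -0.0, -0.707]
wrist_force: [-3.3, -0.1, 17.0]
grip_width: 0.001
```

View pics/s27.png

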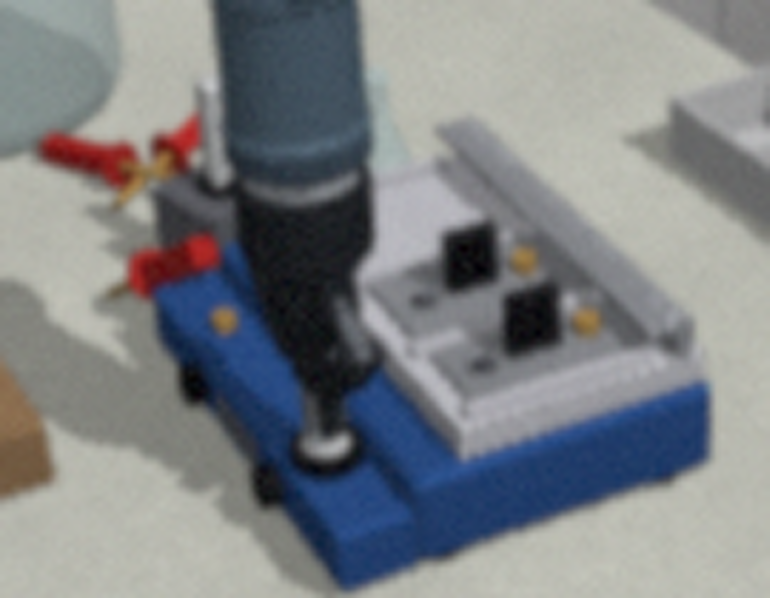

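Button is at its stop. Back up and away, then final check.

```bash
python3 -m creep '[[0,[-0.01,0,0],[0,0,0]],[0,[-0.03,0,0],[0,0,0]],[0,[-0.05,0,0],[0,0,0]],[0,[-0.05,0,0],[0,0,0]],[0,[-0.03,0,0],[0,0,0]],[0,[0,0.05,0],[0,0,0]],[0,[0,0.05,0],[0,0,0]],[0,[0,0.05,0],[0,0,0]],[0,[0,0.05,0],[0,0,0]],[0,[0,0.05,0],[0,0,0]]]'
python3 -m creep '[[0,[0,0,0],[0,0,0]],[0,[0,0,0],[0,0,0]],[0,[0,0,0],[0,0,0]]]'
python3 - <<'E'
from h import *
q=[.574,.1848,-.061]
p=snap('top','top28'); p2=snap('side','side28')
brass=lambda s:s[...,0]-s[...,2]-25
for y in (-.018,-.097):
  X=rig2([(.031,y,.109)],q)
  for pp,b in ((p,0),(p2,np.array([.75,1.5]))):
    u=proj(pp,X)+b; print(y,u[0].round(1),blob(pp['pixels'],u[0],4,brass).round(1))
b=cv2.imread('pics/top28.png')
a=cv2.resize(b[155:275,65:275],None,fx=3.6,fy=3.6,interpolation=cv2.INTER_CUBIC); cv2.imwrite('pics/t28.png',a)
E
```

```text
time_s: 49.62
tool_pos: [0.4374, -0.1392, 0.24]
tool_rot: [-0.0, -0.707, -0.0, 0.707]
wrist_force: [0.8, -1.2, -0.4]
grip_width: -0.004
time_s: 50.0
tool_pos: [0.438, -0.1362, 0.24]
tool_rot: [-0.001, -0.707, -0.001, 0.707]
wrist_force: [-0.2, -0.1, 0.0]
grip_width: 0.001
-0.018 [210.6 184.9] [210.5 184.7]
-0.018 [281.9 176. ] [nan nan]
-0.097 [240.  185.8] [239.8 185.5]
-0.097 [292.8 186.7] [nan nan]h.py:17: RuntimeWarning: invalid value encountered in scalar divide
  m=np.clip(test(s),0,None); yy,xx=np.mgrid[v-r:v+r+1,u-r:u+r+1]; return np.array([(m*xx).sum()/m.sum(),(m*yy).sum()/m.sum()])
```

View pics/t28.png

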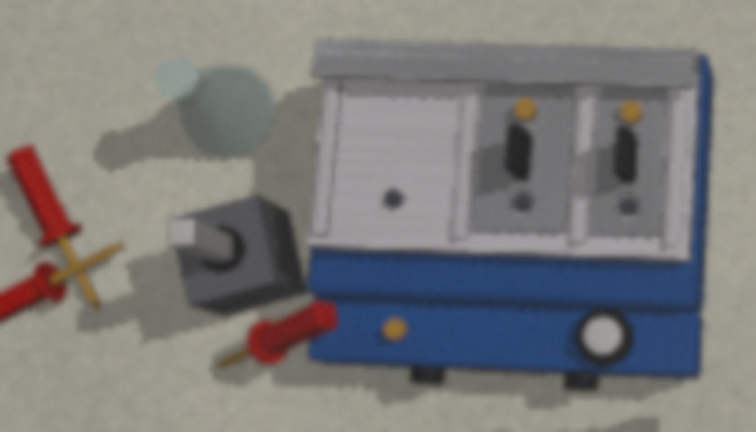

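View pics/side28.png

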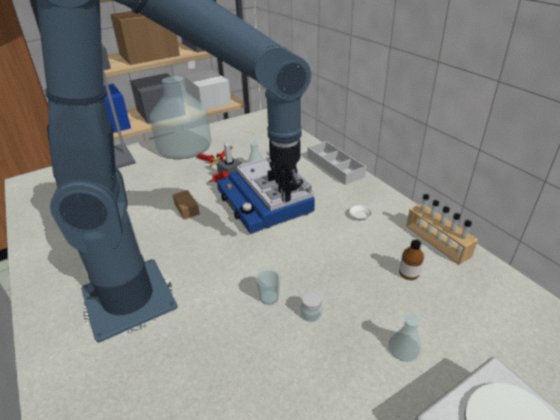

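View pics/top28.png

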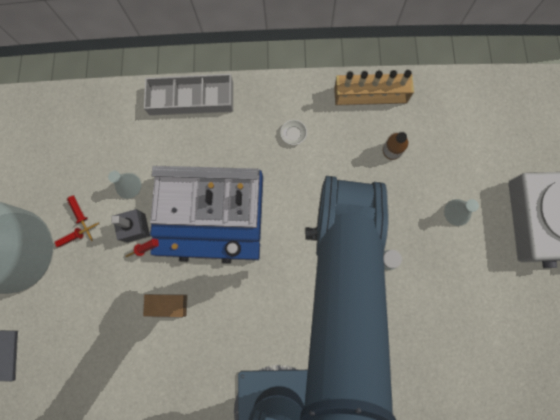

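All good: both plates are seated with their pins in the holes, the probe is in its stand, the button is up and the bystanders are standing.

```bash
python3 -c "
from rig import arm
print(arm.get_state()['wrist_force']); print(arm.job_done())"
```

```text
[-0.19273812 -0.34163683  0.15353336]
the job is handed in; nothing more can be done
None
```

The job is done and handed in at about 50 s of the 210 s. Only the medium and narrow plates were on the bench, so the wide bay stays empty. No verdict was reported.

- **Plates:** I slid both in under the keeper and lowered them onto their pins. The narrow plate was knocked a few centimetres aside during the run, so I measured it again before grasping it.
- **Earth test:** I touched the earth stud, then the narrow stud, then the medium stud, with roughly 5–7 N on each for at least 0.2 s.
- **Finish:** The probe went back into its stand until its collar seated. I then pressed the button to its stop, about 6.5 mm of tool travel and 17 N, and released it.

**Last checks:**
- **Plate fit:** the top picture shows both pins in their holes, with the studs within about 0.3 px (under 1 mm) of where a fitted plate puts them. The arm hid the studs from the side camera in the final check. An earlier side view, before the earth test, agreed to within 1 px.
- **Other items:** the probe is upright in its stand and the button is up. The flasks and the amber bottle stand where they were, as does the beaker (seen from the side only). The robot touches nothing.
- **Camera disagreement:** the side camera sat about 0.75 px across and 1.5 px down from the top camera throughout. I treated this as a calibration offset.

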